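Turn the settled feed bottles and hang up the potting tools

TASK

Put the feed corner in order for the night. Turn each of the two closed feed bottles upside down for about two seconds to stir up what has settled, then stand it upright on the dark slate, finishing the taller bottle before turning the shorter one; and hang every hand tool lying on the plank (scoop, fork, dibber - whichever are there) by its wire eye on the pegs of the wooden rail, so that each hangs freely and has stopped swinging by the time you finish. Leave the pots, the spray pump, the seed box and the oil can where they are.

Things in the scene. Friction and masses are not known exactly. Their poses are not given: they have to be found in the camera images.
- tall_bottle: The taller amber bottle with black screw cap, 165 mm high. Straight round body 64 mm in diameter up to 112 mm, then a shoulder to a 30 mm neck (from 132 mm up), cap 36 mm in diameter on the top 24 mm. 0.3 kg. Origin: centre of its underside; z up through the cap.
- short_bottle: The shorter amber bottle with black screw cap, 130 mm high. Straight round body 54 mm in diameter up to 88 mm, then a shoulder to a 30 mm neck (from 108 mm up), cap 36 mm in diameter on the top 24 mm. 0.2 kg. Origin: centre of its underside; z up through the cap.
- slate: Fixed dark slab on the plank on which the bottles belong, 240 mm (its x) by 160 mm (its y) and 12 mm thick. Origin: centre of its underside; top face at 12 mm.
- scoop: Galvanised scoop lying flat; may be absent. Grey bar handle 18 mm wide (y) and 16 mm high (z) from x = -53 to +63 mm; open pan 50 mm wide and 24 mm high from x = -113 to -46; at the +x end a flat wire eye. 0.12 kg. Origin: under the middle of the handle; x along the handle towards the eye, z up.
- fork: Three-tined hand fork lying flat; may be absent. Brown wooden handle 18 mm wide (y) and 16 mm high (z) from x = -53 to +63 mm; dark tines, 56 mm wide in all, to x = -114; at the +x end a flat wire eye. 0.13 kg. Origin: under the middle of the handle; x along the handle towards the eye, z up.
- dibber: Flat-sided pale wooden dibber lying flat; may be absent. Handle 22 mm wide (y) and 16 mm high (z) from x = -53 to +63 mm, tapering to a point at x = -105; at the +x end a flat wire eye. 0.09 kg. Origin: under the middle of the handle; x along the handle towards the eye, z up.
- peg_rail: Fixed wooden rail on two posts (y = +-150 mm); 350 mm bar along y, centred 235 mm up, top at 258 mm. Three 8 mm steel pegs at y = -110, 0, +110 mm, each sloping gently down from the bar's front (x = -31 mm, height 249 mm) to a bend at x = -82 mm, height 235 mm, then up and out to the tip at x = -100 mm, height 267 mm. Origin: on the plank under the bar's middle; pegs point along -x.
- clay_pot: Clay pot, 100 mm across and 90 mm high, on a fixed clay saucer 124 mm across and 14 mm high. Bystander. Origin: centre of its underside.
- small_pot: Small clay pot, 68 mm across the rim and 60 mm high. Bystander. Origin: centre of its underside.
- spray_pump: Green spray pump with trigger, 80 mm across, 180 mm high. Bystander. Origin: centre of its underside.
- seed_box: Grey flip-top seed box, 104 by 154 mm, 70 mm high. Bystander. Origin: centre of its underside.
- oil_can: Plain metal can, 70 mm across, 110 mm high. Bystander. Origin: centre of its underside.
- peg0_seat (a point): The bend of peg 0 (peg_rail's y = -110 mm), where an eye comes to rest: on the peg's centre line, 235 mm above the plank, 20 mm behind its tip horizontally and 32 mm below it. Axes as peg_rail's.
- peg1_seat (a point): The bend of peg 1 (peg_rail's y = 0 mm), where an eye comes to rest: on the peg's centre line, 235 mm above the plank, 20 mm behind its tip horizontally and 32 mm below it. Axes as peg_rail's.
- peg2_seat (a point): The bend of peg 2 (peg_rail's y = 110 mm), where an eye comes to rest: on the peg's centre line, 235 mm above the plank, 20 mm behind its tip horizontally and 32 mm below it. Axes as peg_rail's.
- scoop_eye (a point): Centre of the scoop's wire eye: x = 78 mm, 8 mm above the underside. Hole 28 mm across, wire 5 mm thick; hole axis along z. Axes as the scoop's.
- fork_eye (a point): Centre of the fork's wire eye: x = 78 mm, 8 mm above the underside. Hole 28 mm across, wire 5 mm thick; hole axis along z. Axes as the fork's.
- dibber_eye (a point): Centre of the dibber's wire eye: x = 78 mm, 8 mm above the underside. Hole 28 mm across, wire 5 mm thick; hole axis along z. Axes as the dibber's.
Mind the look-alikes: they are no part of the job. Leave any green or yellow look-alike of the tall_bottle alone.

How it is judged:
By the outcome, as a careful person would: the job done as asked, in the order asked, and still so for the second after the job is handed in, with the robot touching nothing.
Of scoop, fork, dibber only 2 to 3 are there at a start; the rules pass over those that are not, and their reading is None.
At some moment in a run one of scoop, fork, dibber may be knocked a few centimetres aside while the robot is not near it.
It also fails if it takes over 210 s, if anything falls off the work surface, if the arm or the gripper's body presses on something with over 40 N, if the wrist force passes 120 N, or if a joint passes its speed limit or range.

ROBOT

A 6-joint arm with a two-finger parallel gripper is mounted at the origin on the work surface. World frame = base frame: x ahead of the robot, y to its left, z up, the work surface at z = 0. Lengths are in m, angles in rad, forces in N, time in s.
With the tool pointing down it reaches from about 0.375 to 0.9 m from the base axis. Payload 3.1 kg.
Tool frame: the origin (TCP) lies at the very end of the fingers, on their centre line; the grasp point (between the pads) lies 19 mm behind it; z points along the fingers, y is the line along which they close (so a half turn about z gives the same grasp; the last joint's range is limited). The gripper opens to 85 mm and grips with 20 to 120 N. Pads are 22 mm wide; open, the fingers measure 114 mm over their backs; the gripper's body (76 mm by 85 mm) begins 54 mm behind the grasp point. The pads swing forward as they close: fully open they stand 13 mm farther back than shut.
Start: joints at [-1.294, 0.527, 1.433, -0, 1.181, -0.178], TCP at [0.275, -0.561, 0.231] pointing down, gripper open.
Joint ranges: [-3.08, 3.08], [-0.75, 2.2], [0.22, 2.44], [-1.43, 4.57], [0, 2.65], [-2.85, 2.85]. Speed limits (rad/s): [2.79, 2.79, 3.14, 3.14, 3.14, 3.14].

INTERFACE

Orientations are given as a unit quaternion [x, y, z, w].
In Python, from station import telemetry, snapshot, ticket gives the robot as it stands.
- The arm moves only by the tool move_arm, never from a script. Its argument "commands" is text: rows parted by semicolons, each of 7 numbers parted by spaces: the shift along the tool's x, y, z in mm, then the turn, a rotation vector about the tool's x, y, z in degrees, then the opening, from -1 (shut) to 1 (fully open). A call has exactly 5 rows; each row is the pose to reach, as a shift and turn from the pose commanded when the call began, along the tool's axes at that moment; what a row does not reach only later rows make up. A row lasts 1/8 s, in which the tool goes at most 62.5 mm and 10.7 degrees, less where a joint would pass 70% of its speed; a pose out of reach is approached as far as the arm can. A call with a gripper value outside its range is refused whole. The fingers move at their own pace and stop on an object; "grip_force" is the grip in N (left out, the last holds). Time passes only in rows, so rows that repeat a pose let the fingers close, or fill a call up. It gives the time, the measured TCP pose, the force, the opening and the grip force at its end, in the units of the state.
- telemetry.sense(): the state, without advancing time (a new reading comes with each control period).
- snapshot(name): name is "side" or "top"; returns a dict with "image" (384x512x3 uint8, red, green, blue), "fx", "fy", "cx", "cy" (pixels), "pose" (4x4, takes a point from camera to world coordinates). Camera axes: x right, y down, z forward; pixel columns grow to the right and rows downward; lengths in m; the calibration is good to about 2 mm. A picture is of the moment at which its call begins. There is no depth.
- ticket.sign_off(): hands the job in; it is judged then, once.
The state is a dict: "t": time; "q": joint angles; "qd": joint speeds; "tau": joint torques, N m; "tcp_pos": TCP position; "tool_rot": TCP orientation; "force": force on the tool from outside, world axes, zero at the start; "ft_torque": the same for the moment, N m; "finger_gap": opening from 0.0 (shut) to 1.0 (fully open); "gripper_force": force on a finger pad.
Only numpy, scipy, OpenCV 4.12 (cv2) and the standard library are available. Lean on these libraries where they do the work, as an engineer would, in place of code of your own. Each camera call takes 0.05 s, during which the arm holds its last target. There are 200 camera calls.

## Working session

There is one attempt and no reset: what is moved stays moved. The work goes in short steps, Python scripts to look and compute and a tool call to move; the robot and the scene stay as the last step left them, time stands still between calls to the robot, and variables do not carry over. Pictures are saved under pics/ and viewed, at most 14 in all, crops included, and the job is handed in when it is done.

Besides the shell and the picture viewer there is one more tool, called after "Request:" as name(argument=value, ...) on one line, values as JSON. move_arm: Moves the arm, as the interface text tells. Its arguments: {"type":"object","properties":{"commands":{"type":"string"},"grip_force":{"type":"number"}},"required":["commands"]}

```bash
ls; mkdir -p pics
python3 - <<'E'
from station import telemetry, snapshot
import cv2,json
import numpy as np
print(telemetry.sense())
for n in("side","top"):
    s=snapshot(n); cv2.imwrite(f"pics/{n}0.png",s["image"][:,:,::-1]); print(n,s["fx"],s["fy"],s["cx"],s["cy"],np.round(s["pose"],4).tolist())
E
```

```text
pics
{'t': 0.0, 'q': array([-1.29352379e+00,  5.28474752e-01,  1.43393031e+00,  1.03970119e-05,
        1.18138389e+00, -1.78467950e-01]), 'qd': array([-0.00108199, -0.00051033,  0.00020585,  0.00079828, -0.00097974,
       -0.00056636]), 'tau': array([-2.37479999e-04, -4.42353129e+01, -1.78027546e+01, -2.49272834e-04,
        8.41033616e-03,  9.73294107e-06]), 'tcp_pos': array([ 0.27492455, -0.56047646,  0.23031943]), 'tool_rot': array([ 9.74149583e-01,  2.25901271e-01, -4.94278483e-05, -1.09704872e-03]), 'force': array([-1.132667  ,  1.36224288,  0.22732959]), 'ft_torque': array([0.02300831, 0.02486373, 0.02896729]), 'gripper_force': 0.0, 'finger_gap': 1.000920102152289}
side 477.393094552739 477.393094552739 266.81097320014123 193.6618988755157 [[0.9967, -0.0449, 0.0674, 0.4099], [-0.0806, -0.6269, 0.7749, -1.2427], [0.0075, -0.7778, -0.6285, 1.1061], [0.0, 0.0, 0.0, 1.0]]
top 444.4086758698989 444.4086758698989 262.7224419185454 188.05862098141912 [[0.0592, -0.9771, 0.2045, 0.208], [-0.9982, -0.0592, 0.0061, -0.0323], [0.0062, -0.2045, -0.9788, 1.6244], [0.0, 0.0, 0.0, 1.0]]
```

View pics/side0.png

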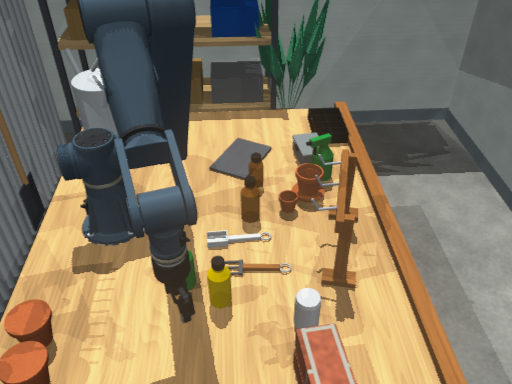

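View pics/top0.png

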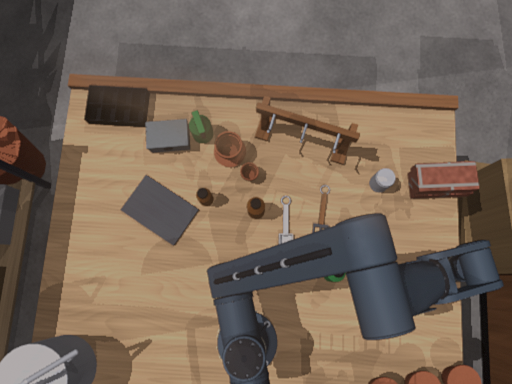

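Side view shows the tall bottle at about (250,200), the short bottle (256,172), the slate (241,158), the scoop (240,238), the fork (260,268), the rail (345,210) and yellow and green look-alikes near (219,285) and (188,268). In the top view: tall bottle (256,208), short (205,197), slate (160,210), scoop eye (286,200), fork eye (325,188), pegs (270,125), (305,135), (338,147). No dibber is visible so far.

```bash
cat > h.py <<'E'
import numpy as np, cv2
from scipy.spatial.transform import Rotation as R
from station import telemetry, snapshot
def ray(s,u,v):
    T=s["pose"]; d=T[:3,:3]@np.array([(u-s["cx"])/s["fx"],(v-s["cy"])/s["fy"],1]); return T[:3,3],d/np.linalg.norm(d)
def onz(s,u,v,z):
    o,d=ray(s,u,v); return o+d*(z-o[2])/d[2]
def tri(sa,pa,sb,pb):
    o1,d1=ray(sa,*pa);o2,d2=ray(sb,*pb)
    k=np.linalg.lstsq(np.c_[d1,-d2],o2-o1,rcond=None)[0]
    a,b=o1+k[0]*d1,o2+k[1]*d2; return (a+b)/2,np.linalg.norm(a-b)
def proj(s,p):
    T=s["pose"]; c=T[:3,:3].T@(np.array(p)-T[:3,3]); return np.array([s["fx"]*c[0]/c[2]+s["cx"],s["fy"]*c[1]/c[2]+s["cy"]])
def crop(s,x0,y0,x1,y1,k,name):
    cv2.imwrite(name,cv2.resize(s["image"][y0:y1,x0:x1,::-1],None,fx=k,fy=k,interpolation=cv2.INTER_CUBIC))
E
python3 - <<'E'
from h import *
a=snapshot("top");b=snapshot("side")
A=cv2.resize(a["image"][95:255,190:390,::-1],None,fx=4,fy=4,interpolation=cv2.INTER_CUBIC)[:600]
B=cv2.resize(b["image"][145:295,190:370,::-1],None,fx=4,fy=4,interpolation=cv2.INTER_CUBIC)[:600]
cv2.imwrite("pics/ta.png",A);cv2.imwrite("pics/sa.png",B)
for n,p,z in(("tall",(256,205),.165),("short",(204.5,193),.13),("slate",(160,210),.012),("scoopeye",(286,200),.008),("forkeye",(325,188),.008)):print(n,onz(a,*p,z).round(3))
E
```

```text
tall [ 0.454 -0.004  0.165]
short [0.491 0.175 0.13 ]
slate [0.44  0.348 0.012]
scoopeye [ 0.506 -0.111  0.008]
forkeye [ 0.56  -0.253  0.008]
```

View pics/ta.png

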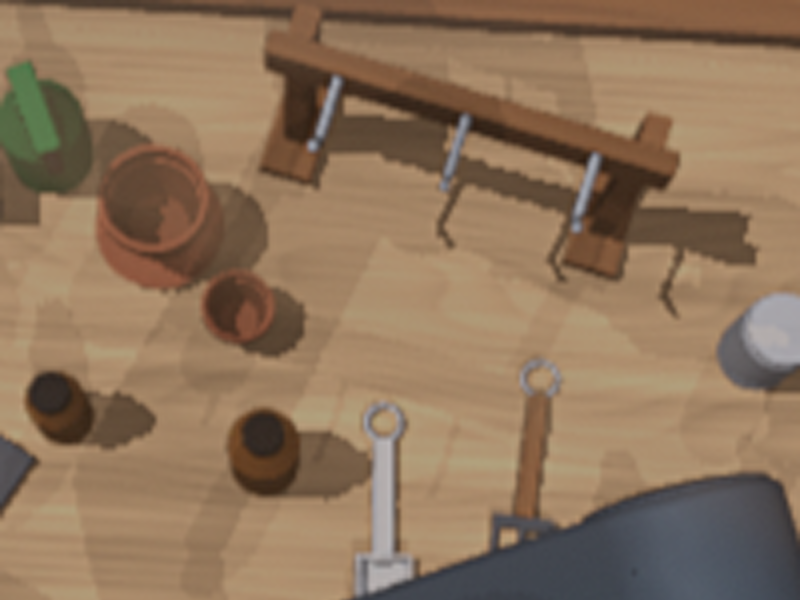

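View pics/sa.png

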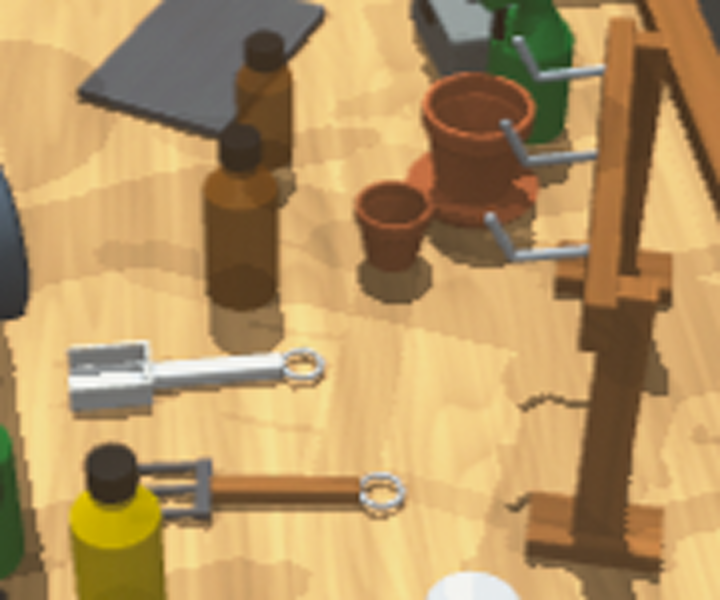

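Top crop: peg tips at (314,145), (444,187) and (576,228), scoop eye (384,422), fork eye (540,378), caps (264,435) and (52,392). Side crop: tips at (517,40), (504,124) and (490,217), eyes (302,366) and (381,492). I'll triangulate these.

Run:
```python
from h import *
a=snapshot("top");b=snapshot("side")
A=lambda x,y:(x/4+190-.375,y/4+95-.375)
B=lambda x,y:(x/4+190-.375,y/4+145-.375)
for n,p,q in(("tip2",(314,145),(517,40)),("tip1",(444,187),(504,124)),("tip0",(576,228),(490,217)),("scoopeye",(384,422),(302,366)),("forkeye",(540,378),(381,492)),("tallcap",(264,433),(240,138)),("shortcap",(52,388),(264,42)),):
    P,e=tri(a,A(*p),b,B(*q)); print(n,P.round(4),round(e,4))
for n,p,z in(("scoop eye",(384,422),.008),("scoop h end",(382,553),.016),("scoop h start",(384,440),.016),("fork eye",(540,378),.008),("fork h start",(538,396),.016),("fork h end",(527,514),.016),("root2",(338,80),.249),("root1",(465,118),.249),("root0",(595,157),.249)):
    print(n,onz(a,*A(*p),z).round(4))
for n,p,z in(("scoop eye",(302,366),.008),("scoop h a",(284,366),.016),("scoop h b",(152,375),.016),("fork eye",(381,492),.008),("fork h a",(358,485),.016),("fork h b",(212,486),.016),("clay pot",0,0)):
    if p: print("S",n,onz(b,*B(*p),z).round(4))
g=cv2.cvtColor(a["image"],cv2.COLOR_RGB2HSV)
# slate
m=((a["image"].max(2)<90)).astype(np.uint8); m[:160]=0;m[260:]=0;m[:,:110]=0;m[:,204:]=0
n,l,st,c=cv2.connectedComponentsWithStats(m); i=1+st[1:,4].argmax(); print(st[i])
r=cv2.minAreaRect(np.argwhere(l==i)[:,::-1].astype(np.float32)); 
for p in cv2.boxPoints(r): print("slate corner",onz(a,*p,.012).round(4))
print(onz(a,*r[0],.012))
```

```text
tip2 [ 0.6776 -0.0301  0.2697] 0.0021
tip1 [ 0.65   -0.1356  0.2681] 0.001
tip0 [ 0.6227 -0.2416  0.2685] 0.0003
scoopeye [ 0.5048 -0.1096  0.0074] 0.0012
forkeye [ 0.5548 -0.2523  0.0074] 0.0017
tallcap [ 0.4611 -0.0026  0.1646] 0.0001
shortcap [0.4933 0.1813 0.1326] 0.0029
scoop eye [ 0.5053 -0.1095  0.008 ]
scoop h end [ 0.3834 -0.1131  0.016 ]
scoop h start [ 0.4871 -0.1099  0.016 ]
fork eye [ 0.5556 -0.2522  0.008 ]
fork h start [ 0.5368 -0.2498  0.016 ]
fork h end [ 0.4268 -0.2432  0.016 ]
root2 [ 0.7429 -0.0465  0.249 ]
root1 [ 0.7165 -0.1517  0.249 ]
root0 [ 0.6897 -0.2584  0.249 ]
S scoop eye [ 0.5042 -0.1103  0.008 ]
S scoop h a [ 0.4888 -0.1175  0.016 ]
S scoop h b [ 0.381  -0.1202  0.016 ]
S fork eye [ 0.5539 -0.2531  0.008 ]
S fork h a [ 0.5361 -0.2519  0.016 ]
S fork h b [ 0.4246 -0.2446  0.016 ]
[ 122  176   77   69 2729]
slate corner [0.4342 0.4907 0.012 ]
slate corner [0.5747 0.4161 0.012 ]
slate corner [0.4504 0.2069 0.012 ]
slate corner [0.3141 0.2839 0.012 ]
[0.4422688  0.34887336 0.012     ]
```

Everything checks: tips 0.268 high, pitch 110 mm, eyes 7 mm up, caps 0.165 and 0.13. Next I'll move the arm clear and sample poses to learn its kinematics.

Request:
move_arm(commands="0 0 -40 0 0 0 1; 0 0 -80 0 0 0 1; 0 0 -120 0 0 0 1; 0 0 -150 0 0 0 1; 0 0 -150 0 0 0 1")

```text
t: 0.92
tcp_pos: [0.2755, -0.5624, 0.3843]
tool_rot: [0.974, 0.226, 0.0, 0.003]
force: [-0.9, -0.0, -0.4]
finger_gap: 1.0
gripper_force: 0.0
```

```bash
cat > log.py <<'E'
from h import *
import json,sys
s=telemetry.sense()
r=[list(map(float,s[k])) for k in("q","tcp_pos","tool_rot")]
open("log.jsonl","a").write(json.dumps(r)+"\n")
print(round(s["t"],2),"q",np.round(s["q"],3),"p",s["tcp_pos"].round(4),"R",R.from_quat(s["tool_rot"]).as_matrix().round(3).tolist(),"F",s["force"].round(1),s["gripper_force"],round(s["finger_gap"],3))
E
python3 log.py
```

```text
0.93 q [-1.293  0.4    1.223  0.     1.511 -0.178] p [ 0.2755 -0.5624  0.3843] R [[0.898, 0.44, 0.002], [0.44, -0.898, -0.006], [-0.001, 0.006, -1.0]] F [-0.9 -0.  -0.4] 0.0 1.0
```

Request:
move_arm(commands="-30 -50 0 0 -9 0 1; -60 -100 0 0 -18 0 1; -90 -150 0 0 -27 0 1; -120 -200 0 0 -36 0 1; -120 -200 0 0 -36 0 1")

```text
t: 1.55
tcp_pos: [0.0772, -0.427, 0.3766]
tool_rot: [0.926, 0.217, -0.302, 0.063]
force: [0.5, -1.1, -0.4]
finger_gap: 0.999
gripper_force: 0.0
```

```bash
python3 log.py
```

```text
1.55 q [-1.249  0.136  1.78  -0.667  1.227  0.094] p [ 0.0772 -0.427   0.3766] R [[0.724, 0.44, -0.531], [0.364, -0.898, -0.248], [-0.586, -0.014, -0.81]] F [ 0.5 -1.1 -0.4] 0.0 0.999
```

Request:
move_arm(commands="-20 0 0 9 0 0 1; -40 0 0 18 0 0 1; -60 0 0 27 0 0 1; -80 0 0 36 0 0 1; -80 0 0 36 0 0 1")

```text
t: 2.17
tcp_pos: [0.0207, -0.4657, 0.4259]
tool_rot: [0.903, 0.111, -0.352, -0.221]
force: [0.1, 0.8, -0.3]
finger_gap: 1.002
gripper_force: 0.0
```

```bash
python3 log.py
```

```text
2.17 q [-1.376  0.41   1.371 -0.693  1.876 -0.085] p [ 0.0207 -0.4657  0.4259] R [[0.728, 0.045, -0.685], [0.356, -0.878, 0.321], [-0.586, -0.477, -0.655]] F [ 0.1  0.8 -0.3] 0.0 1.002
```

```bash
cat > kin.py <<'E'
from h import *
import json
from scipy.optimize import least_squares
def fk(q,L,s4=1,s6=1):
    a,h,L2,e,L3,L6=L
    z=R.from_euler
    A=z('z',q[0]); B=A*z('y',q[1]); C=B*z('y',q[2]); D=C*z('z',s4*q[3])*z('y',q[4]); E=D*z('z',s6*q[5]+np.pi/2*1)
    w=A.apply([a,0,h])+B.apply([0,0,L2])+C.apply([e,0,L3])
    return w+D.apply([0,0,L6]),E,w
def fit():
    d=[json.loads(l) for l in open("log.jsonl")]
    f=lambda L:np.concatenate([fk(q,L)[0]-p for q,p,_ in d])
    L=least_squares(f,[0,.4,.4,0,.4,.25]).x
    return L,f(L)
E
python3 - <<'E'
from kin import *
d=[json.loads(l) for l in open("log.jsonl")]
L,r=fit(); print(L.round(4),abs(r).max())
for q,p,t in d:
    print((R.from_quat(t).inv()*fk(q,L)[1]).as_rotvec().round(3))
E
```

```text
[ 0.4429  1.2128 -0.0372  0.6623  0.2235  0.1136] 0.10648490157670071
[ 0. -0.  0.]
[ 0. -0.  0.]
[ 0. -0.  0.]
```

```bash
cat > go.py <<'E'
# delta in tool axes from current measured pose to a target
from h import *
def frame(z,x=None,y=None):
    z=np.array(z,float);z/=np.linalg.norm(z)
    if x is not None:
        x=np.array(x,float);x-=z*(x@z);x/=np.linalg.norm(x);y=np.cross(z,x)
    else:
        y=np.array(y,float);y-=z*(y@z);y/=np.linalg.norm(y);x=np.cross(y,z)
    return R.from_matrix(np.c_[x,y,z])
def delta(p,T,show=True,cur=None):
    s=telemetry.sense(); R0=R.from_quat(s["tool_rot"]); p0=s["tcp_pos"]
    if cur: p0,R0=cur
    sh=R0.inv().apply(np.array(p)-p0)*1000; rv=(R0.inv()*T).as_rotvec(degrees=True)
    if show: print("shift",sh.round(1),"turn",rv.round(1),"| rows needed",round(max(np.linalg.norm(sh)/62.5,np.linalg.norm(rv)/10.7),1))
    return sh,rv
E
python3 - <<'E'
from go import *
# arm azimuth about -53deg; left = +53.. direction
az=np.radians(-50); left=np.array([-np.sin(az),np.cos(az),0])
print(left)
delta([.33,-.40,.42],frame(left*.7+np.array([0,0,-.7]),y=[np.cos(az),np.sin(az),0]))
E
```

```text
[0.76604444 0.64278761 0.        ]
shift [ 251.8  -41.  -186.8] turn [-28.5  72.8 -39.8] | rows needed 8.2
```

Request:
move_arm(commands="31 -5 -23 -3 9 -5 1; 63 -10 -47 -7 18 -10 1; 94 -15 -70 -10 27 -15 1; 126 -20 -93 -14 36 -20 1; 157 -25 -117 -17 45 -25 1")

```text
t: 2.8
tcp_pos: [0.2166, -0.4213, 0.4253]
tool_rot: [0.945, 0.256, 0.088, -0.181]
force: [-1.3, -0.3, 0.1]
finger_gap: 0.997
gripper_force: 0.0
```

```bash
python3 log.py;  python3 - <<'E'
from go import *
az=np.radians(-50); left=np.array([-np.sin(az),np.cos(az),0])
delta([.33,-.40,.42],frame(left*.8+np.array([0,0,-.6]),y=[np.cos(az),np.sin(az),0]))
E
```

```text
2.8 q [-1.418  0.304  1.327  0.139  1.893 -0.358] p [ 0.2166 -0.4213  0.4253] R [[0.853, 0.517, 0.073], [0.453, -0.803, 0.388], [0.259, -0.298, -0.919]] F [-1.3 -0.3  0.1] 0.0 0.997
shift [105.   43.1  21.5] turn [-10.4  35.9 -16. ] | rows needed 3.8
```

Request:
move_arm(commands="26 11 5 -3 9 -4 1; 52 22 11 -5 18 -8 1; 79 32 16 -8 27 -12 1; 105 43 21 -10 36 -16 1; 105 43 21 -10 36 -16 1")

```text
t: 3.42
tcp_pos: [0.3277, -0.4001, 0.4171]
tool_rot: [0.842, 0.303, 0.417, -0.16]
force: [-0.5, -0.7, -0.5]
finger_gap: 1.002
gripper_force: 0.0
```

```bash
python3 log.py;  python3 - <<'E'
from kin import *
d=[json.loads(l) for l in open("log.jsonl")]
z=R.from_euler
def Js(q):
    A=z('z',q[0]); B=A*z('y',q[1]); C=B*z('y',q[2]); D4=C*z('z',q[3]); D=D4*z('y',q[4]); E=D*z('z',q[5]+np.pi/2)
    return A,B,C,D4,D,E
# linear: base z; link offsets x,z for each of A,B,C,D ; y one
rows=[];y=[]
for q,p,_ in d:
    A,B,C,D4,D,E=Js(q)
    cols=[A.apply([1,0,0]),[0,0,1],B.apply([1,0,0]),B.apply([0,0,1]),C.apply([1,0,0]),C.apply([0,0,1]),D.apply([1,0,0]),D.apply([0,0,1])]
    rows.append(np.array(cols).T);y.append(p)
M=np.vstack(rows);Y=np.concatenate(y)
x,res,rk,sv=np.linalg.lstsq(M,Y,rcond=None)
print(x.round(4),rk,sv.round(2),abs(M@x-Y).max())
E
```

```text
3.42 q [-1.504  0.388  1.479  0.729  1.86  -0.628] p [ 0.3277 -0.4001  0.4171] R [[0.468, 0.644, 0.605], [0.377, -0.765, 0.522], [0.799, -0.017, -0.6]] F [-0.5 -0.7 -0.5] 0.0 1.002
[ 0.2239  0.2605 -0.1869  0.5204  0.1297  0.2339 -0.1283  0.2501] 8 [4.44 4.33 1.09 0.47 0.3  0.29 0.1  0.09] 0.11596260840942096
```

```bash
cat > kin.py <<'E'
from h import *
import json
z=R.from_euler
def Js(q):
    A=z('z',q[0]); B=A*z('y',q[1]); C=B*z('y',q[2]); D4=C*z('z',q[3]); D=D4*z('y',q[4]); E=D*z('z',q[5]+np.pi/2)
    return A,B,C,D4,D,E
def cols(q):
    A,B,C,D4,D,E=Js(q)
    return np.array([A.apply([1,0,0]),[0,0,1],A.apply([0,1,0]),B.apply([0,0,1]),C.apply([1,0,0]),C.apply([0,0,1]),D.apply([0,1,0]),D.apply([0,0,1]),]).T,E
def fit():
    d=[json.loads(l) for l in open("log.jsonl")]
    M=np.vstack([cols(q)[0] for q,_,_ in d]);Y=np.concatenate([p for _,p,_ in d])
    x=np.linalg.lstsq(M,Y,rcond=None)[0]
    return x,abs(M@x-Y).max()
E
python3 -c "
from kin import *
x,r=fit();print(x.round(4),r)"
```

```text
[0.     0.2742 0.111  0.588  0.1141 0.3917 0.     0.2967] 3.3306690738754696e-16
```

```bash
cat >> kin.py <<'E'
X,_=fit()
LO=np.array([-3.08,-.75,.22,-1.43,0,-2.85]);HI=np.array([3.08,2.2,2.44,4.57,2.65,2.85])
from scipy.optimize import least_squares
def fk(q):
    M,E=cols(q); return M@X,E
def ik(p,T,seeds=None,n=12):
    rng=np.random.default_rng(0); out=[]
    S=seeds if seeds is not None else rng.uniform(LO,HI,(n,6))
    def f(q):
        pp,E=fk(q); return np.r_[(pp-p)*5,(T.inv()*E).as_rotvec()]
    for s0 in S:
        r=least_squares(f,np.clip(s0,LO+1e-3,HI-1e-3),bounds=(LO,HI))
        if r.cost<1e-8 and not any(np.abs(r.x-o).max()<.02 for o in out): out.append(r.x)
    return out
def wrist(q): 
    A,B,C,D4,D,E=Js(q); return fk(q)[0]-D.apply([0,0,X[7]])
E
cat > t.py <<'E'
from kin import *; from go import frame
def show(name,axis,zg,phi,pit,xup):
    d=np.array([np.cos(phi)*np.cos(pit),np.sin(phi)*np.cos(pit),-np.sin(pit)])
    T=frame(d,x=[0,0,1 if xup else -1]); p=np.array([*axis,zg])+.019*d
    for q in ik(p,T): print(name,"phi",round(np.degrees(phi)),"pit",round(np.degrees(pit)),"up" if xup else "dn",q.round(2),"w",wrist(q).round(2))
for ph in(-30,0,30,60,90):
  for u in(0,1):
    show("tall",(.461,-.003),.085,np.radians(ph),.3,u)
    show("slate",(.45,.36),.097,np.radians(ph),.3,u)
    show("air",(.45,.1),.35,np.radians(ph),0,u)
E
time python3 t.py
```

```text
air phi -30 pit 0 dn [0.49 0.61 2.34 4.17 1.47 1.41] w [0.21 0.24 0.35]
air phi -30 pit 0 up [ 0.49  0.61  2.34  4.17  1.47 -1.73] w [0.21 0.24 0.35]
slate phi 0 pit 17 dn [0.82 1.05 2.11 3.96 1.28 1.58] w [0.18 0.36 0.18]
slate phi 0 pit 17 up [ 0.82  1.05  2.11  3.96  1.28 -1.56] w [0.18 0.36 0.18]
slate phi 30 pit 17 dn [0.44 1.17 2.33 3.06 1.63 1.54] w [0.22 0.23 0.18]
slate phi 30 pit 17 up [ 0.44  1.17  2.33  3.06  1.63 -1.6 ] w [0.22 0.23 0.18]
tall phi 60 pit 17 dn [-0.9   1.08  2.11  1.21  1.26  1.53] w [ 0.33 -0.23  0.17]
slate phi 60 pit 17 dn [0.06 1.12 2.26 2.2  1.41 1.37] w [0.32 0.13 0.18]
air phi 60 pit 0 dn [-0.76  0.61  2.28  1.35  1.63  1.82] w [ 0.31 -0.14  0.35]
tall phi 60 pit 17 up [-0.9   1.08  2.11  1.21  1.26 -1.61] w [ 0.33 -0.23  0.17]
slate phi 60 pit 17 up [ 0.06  1.12  2.26  2.2   1.41 -1.77] w [0.32 0.13 0.18]
air phi 60 pit 0 up [-0.76  0.61  2.28  1.35  1.63 -1.32] w [ 0.31 -0.14  0.35]
tall phi 90 pit 17 dn [-0.74  1.03  1.78  0.79  1.49  1.81] w [ 0.46 -0.27  0.17]
slate phi 90 pit 17 dn [-0.04  1.02  1.97  1.49  1.28  1.73] w [0.45 0.09 0.18]
air phi 90 pit 0 dn [-0.61  0.65  1.92  1.04  1.88  2.05] w [ 0.45 -0.18  0.35]
tall phi 90 pit 17 up [-0.74  1.03  1.78  0.79  1.49 -1.33] w [ 0.46 -0.27  0.17]
slate phi 90 pit 17 up [-0.04  1.02  1.97  1.49  1.28 -1.41] w [0.45 0.09 0.18]
air phi 90 pit 0 up [-0.61  0.65  1.92  1.04  1.88 -1.09] w [ 0.45 -0.18  0.35]
real	0m15.870s
user	0m16.417s
sys	0m0.144s
```

```bash
cat > t2.py <<'E'
from kin import *; from go import frame
yaw=np.radians(-14.55); xr=np.array([np.cos(yaw),np.sin(yaw),0]); yr=np.array([-xr[1],xr[0],0]); up=np.array([0,0,1.])
tip1=np.array([.650,-.1356,0]); 
print("GRASP scoop/fork")
for nm,o,w in(("scoop",(.427,-.1124),1.8),("fork",(.477,-.247),-4)):
    w=np.radians(w);h=np.array([np.cos(w),np.sin(w),0])
    for sg in(1,-1):
      for q in ik(np.array([*o,.0])+.02*h+[0,0,.005],frame([0,0,-1],x=sg*h)): print(nm,"x to eye" if sg>0 else "x away",q.round(2))
for k in(0,1,2):
  seat=tip1+(k-1)*.11*yr+.018*xr+up*.228
  for pit in (0,.35,.8):
    d=xr*np.cos(pit)-up*np.sin(pit); e=xr*np.sin(pit)+up*np.cos(pit)
    p=seat-.058*e+.019*d
    for sg in(1,-1):
      for q in ik(p,frame(d,x=sg*e)): print("peg",k,"pit",pit,"x to eye" if sg>0 else "x away",q.round(2),"w",wrist(q).round(2))
E
python3 t2.py
```

```text
GRASP scoop/fork
scoop x to eye [-0.49  0.74  1.99 -0.    0.4   1.05]
scoop x away [-0.49  0.74  1.99 -0.    0.4  -2.09]
fork x to eye [-0.66  0.79  1.75 -0.    0.6   0.98]
fork x away [-0.66  0.79  1.75 -0.    0.6  -2.17]
peg 0 pit 0 x to eye [-0.72  1.06  2.09  2.68  1.58 -1.58] w [ 0.37 -0.18  0.17]
peg 0 pit 0 x away [-0.72  1.06  2.09  2.68  1.58  1.57] w [ 0.37 -0.18  0.17]
peg 0 pit 0.35 x to eye [-0.72  0.82  2.13  2.63  1.05 -1.47] w [ 0.37 -0.18  0.27]
peg 0 pit 0.35 x away [-0.72  0.82  2.13  2.63  1.05  1.67] w [ 0.37 -0.18  0.27]
peg 0 pit 0.8 x to eye [-0.67  0.56  1.98  1.95  0.31 -0.71] w [ 0.41 -0.19  0.39]
peg 0 pit 0.8 x away [-0.67  0.56  1.98  1.95  0.31  2.43] w [ 0.41 -0.19  0.39]
peg 1 pit 0 x to eye [-0.45  1.07  2.1   2.94  1.6  -1.58] w [ 0.4  -0.07  0.17]
peg 1 pit 0 x away [-0.45  1.07  2.1   2.94  1.6   1.56] w [ 0.4  -0.07  0.17]
peg 1 pit 0.35 x to eye [-0.45  0.82  2.15  2.92  1.05 -1.53] w [ 0.4  -0.07  0.27]
peg 1 pit 0.35 x away [-0.45  0.82  2.15  2.92  1.05  1.61] w [ 0.4  -0.07  0.27]
peg 1 pit 0.8 x to eye [-0.43  0.55  1.99  2.5   0.21 -1.07] w [ 0.44 -0.08  0.39]
peg 1 pit 0.8 x away [-0.43  0.55  1.99  2.5   0.21  2.08] w [ 0.44 -0.08  0.39]
peg 2 pit 0 x to eye [-0.18  1.05  2.05  3.22  1.53 -1.57] w [0.43 0.04 0.17]
peg 2 pit 0 x away [-0.18  1.05  2.05  3.22  1.53  1.57] w [0.43 0.04 0.17]
peg 2 pit 0.35 x to eye [-0.18  0.82  2.09  3.23  0.98 -1.59] w [0.42 0.04 0.27]
peg 2 pit 0.35 x away [-0.18  0.82  2.09  3.23  0.98  1.55] w [0.42 0.04 0.27]
peg 2 pit 0.8 x to eye [-0.19  0.57  1.94  3.48  0.15 -1.85] w [0.47 0.03 0.39]
peg 2 pit 0.8 x away [-0.19  0.57  1.94  3.48  0.15  1.29] w [0.47 0.03 0.39]
```

Run:
```python
from h import *
b=snapshot("side");a=snapshot("top")
print(onz(b,217.4,257,.165),onz(b,219,304,.0), onz(b,186,285,0.03))
cv2.imwrite("pics/s1.png",b["image"][:,:,::-1]);cv2.imwrite("pics/t1.png",a["image"][:,:,::-1])
```

```text
[ 0.3563117 -0.3431667  0.165    ] [ 0.35140544 -0.37025328  0.        ] [ 0.25800389 -0.31854364  0.03      ]
```

View pics/s1.png

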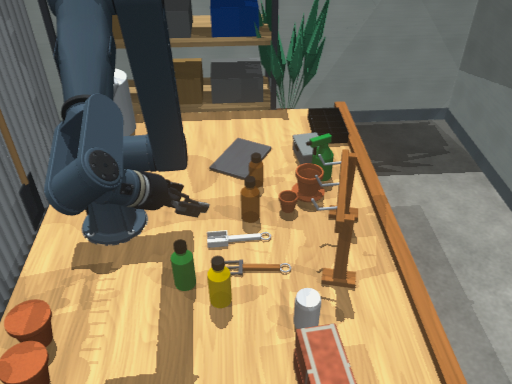

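View pics/t1.png

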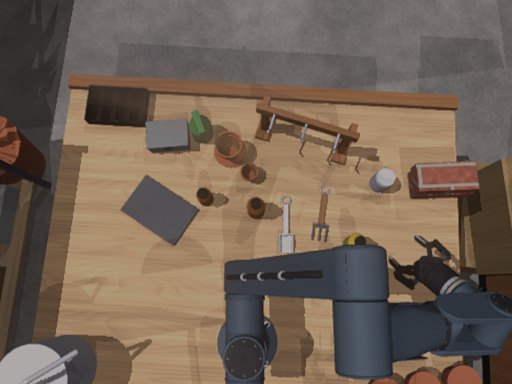

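Now the table is clear to see: the scoop (235,239) and fork (260,268) are the only tools, with no dibber. The green (183,266) and yellow (219,285) bottles stand to the right of the workspace. I'll write a path helper and head for the tall bottle.

```bash
cat > path.py <<'E'
from kin import *; from go import frame
XR=np.array([np.cos(-.254),np.sin(-.254),0]); YR=np.array([-XR[1],XR[0],0]); UP=np.array([0,0,1.])
def D(phi,pit): 
    a=np.radians(phi);b=np.radians(pit); return np.array([np.cos(a)*np.cos(b),np.sin(a)*np.cos(b),-np.sin(b)])
def bott(axis,zg,phi,pit,xup=1,back=0):
    d=D(phi,pit); return np.array([*axis,zg])+(.019-back)*d, frame(d,x=[0,0,xup])
def cur():
    s=telemetry.sense(); return np.array(s["q"])
def near(p,T,q0):
    S=ik(p,T,seeds=[q0]) or ik(p,T)
    return min(S,key=lambda q:np.abs(q-q0).max())
def plan(qs,step=.17,settle=1):
    """joint waypoints -> rows, printed per call of 5, relative to the call's start"""
    q=cur(); rows=[]
    for t in qs:
        p0,E0=fk(q);p1,E1=fk(t)
        n=int(np.ceil(max(np.abs(t-q).max()/step,np.linalg.norm(p1-p0)/.06,(E0.inv()*E1).magnitude()/.175)))
        rows+=[q+(t-q)*(i+1)/n for i in range(n)]; q=t
    rows+=[rows[-1]]*settle
    while len(rows)%5: rows.append(rows[-1])
    st=cur()
    for i in range(0,len(rows),5):
        p0,E0=fk(st); o=[]
        for r in rows[i:i+5]:
            p,E=fk(r); o.append(" ".join("%g"%v for v in np.r_[(E0.inv().apply(p-p0)*1000).round(),(E0.inv()*E).as_rotvec(degrees=True).round(1)]))
        print("CALL",i//5,"; ".join(o)); st=rows[i+4]
    print("q end",q.round(2),"wz",[wrist(r).round(2).tolist() for r in rows[4::5]])
E
python3 - <<'E'
from path import *
q=cur()
a=near(*bott((.461,-.003),.30,90,20),q); b=near(*bott((.461,-.003),.085,90,20),a)
print(a.round(2),b.round(2)); plan([a])
E
```

```text
[-0.73  0.6   1.78  0.79  1.75 -1.02] [-0.73  1.01  1.8   0.78  1.46 -1.32]
CALL 0 19 -7 57 5.4 2.1 -3.8; 37 -21 112 10.8 4.1 -7.4; 55 -42 165 16.2 6.2 -10.8; 72 -69 215 21.7 8.2 -14; 87 -102 261 27.2 10.1 -17
CALL 1 12 -10 56 5.4 2.1 -2.7; 24 -28 111 10.8 4.2 -5.3; 36 -51 162 16.2 6.2 -7.6; 36 -51 162 16.2 6.2 -7.6; 36 -51 162 16.2 6.2 -7.6
q end [-0.73  0.6   1.78  0.79  1.75 -1.02] wz [[0.38, -0.41, 0.46], [0.46, -0.26, 0.39]]
```

Request:
move_arm(commands="19 -7 57 5.4 2.1 -3.8 1; 37 -21 112 10.8 4.1 -7.4 1; 55 -42 165 16.2 6.2 -10.8 1; 72 -69 215 21.7 8.2 -14 1; 87 -102 261 27.2 10.1 -17 1")

```text
t: 4.15
tcp_pos: [0.4617, -0.1535, 0.3326]
tool_rot: [0.687, 0.501, 0.423, -0.313]
force: [1.5, -0.9, -0.3]
finger_gap: 1.003
gripper_force: 0.0
```

Request:
move_arm(commands="12 -10 56 5.4 2.1 -2.7 1; 24 -28 111 10.8 4.2 -5.3 1; 36 -51 162 16.2 6.2 -7.6 1; 36 -51 162 16.2 6.2 -7.6 1; 36 -51 162 16.2 6.2 -7.6 1")

```text
t: 4.78
tcp_pos: [0.4619, 0.0142, 0.2938]
tool_rot: [0.579, 0.581, 0.406, -0.403]
force: [0.4, -1.7, 0.1]
finger_gap: 0.999
gripper_force: 0.0
```

```bash
python3 log.py
python3 - <<'E'
from path import *
q=cur()
b=near(*bott((.461,-.003),.085,90,20),q)
print(bott((.461,-.003),.30,90,20)[0]); plan([b])
E
```

```text
4.78 q [-0.73   0.602  1.779  0.792  1.753 -1.026] p [0.4619 0.0142 0.2938] R [[-0.005, 1.0, 0.0], [0.345, 0.001, 0.939], [0.939, 0.005, -0.345]] F [ 0.4 -1.7  0.1] 0.0 0.999
[0.461      0.01485416 0.29350162]
CALL 0 -51 8 13 -0.4 0.2 0.1; -103 10 31 -0.6 0.3 0.2; -153 7 51 -0.4 0.3 0.2; -202 -2 75 0 0.2 0.3; -202 -2 75 0 0.2 0.3
q end [-0.73  1.01  1.8   0.78  1.46 -1.32] wz [[0.46, -0.26, 0.18]]
```

Request:
move_arm(commands="-50 0 18 0 0 0 1; -100 0 37 0 0 0 1; -150 -1 56 0 0 0 1; -202 -1 75 0 0 0 1; -202 -1 75 0 0 0 1")

```text
t: 5.4
tcp_pos: [0.4607, 0.0148, 0.075]
tool_rot: [0.58, 0.578, 0.406, -0.407]
force: [0.0, 0.2, 0.9]
finger_gap: 1.003
gripper_force: 0.0
```

Request:
move_arm(commands="0 0 0 0 0 0 0; 0 0 0 0 0 0 -1; 0 0 0 0 0 0 -1; 0 0 0 0 0 0 -1; 0 0 0 0 0 0 -1", grip_force=60)

```text
t: 6.02
tcp_pos: [0.4619, 0.0154, 0.0804]
tool_rot: [0.578, 0.58, 0.408, -0.404]
force: [1.2, -5.4, 8.0]
finger_gap: 0.726
gripper_force: 69.4
```

```bash
python3 log.py
python3 - <<'E'
from path import *
q=cur(); p,E=fk(q)
a=near(*bott((.44,.10),.33,75,0),q)
f=near(*bott((.44,.10),.33,75,0,-1),a+[0,0,0,0,0,3.14])
print(a.round(2),f.round(2)); plan([near(p+[0,0,.1],E,q),a]);
E
```

```text
6.03 q [-0.73   1.006  1.797  0.785  1.456 -1.325] p [0.4619 0.0154 0.0804] R [[-0.006, 1.0, 0.003], [0.341, -0.001, 0.94], [0.94, 0.006, -0.341]] F [ 1.2 -5.4  8. ] 69.39074087888002 0.726
[-0.71  0.66  2.13  1.15  1.72 -1.25] [-0.71  0.66  2.13  1.15  1.72  1.89]
CALL 0 47 3 -19 -0.1 0 -0; 94 1 -34 -0 -0 0; 140 -4 -18 -3.4 5.2 0.8; 185 -7 -5 -7 10.3 1.5; 229 -11 5 -10.8 15.2 2.2
CALL 1 38 -8 16 -4 4.6 0.6; 38 -8 16 -4 4.6 0.6; 38 -8 16 -4 4.6 0.6; 38 -8 16 -4 4.6 0.6; 38 -8 16 -4 4.6 0.6
q end [-0.71  0.66  2.13  1.15  1.72 -1.25] wz [[0.39, -0.19, 0.32], [0.37, -0.17, 0.33]]
```

Request:
move_arm(commands="47 0 -17 0 0 0 -1; 94 0 -34 0 0 0 -1; 140 -4 -18 -3.4 5.2 0.8 -1; 185 -7 -5 -7 10.3 1.5 -1; 229 -11 5 -10.8 15.2 2.2 -1")

```text
t: 6.65
tcp_pos: [0.4489, 0.1, 0.2927]
tool_rot: [0.566, 0.47, 0.524, -0.428]
force: [-1.1, 0.5, -1.2]
finger_gap: 0.726
gripper_force: 68.6
```

Request:
move_arm(commands="38 -8 16 -4 4.6 0.6 -1; 38 -8 16 -4 4.6 5 -1; 38 -8 16 -4 4.6 15 -1; 38 -8 16 -4 4.6 20 -1; 38 -8 16 -4 4.6 20 -1")

```text
t: 7.28
tcp_pos: [0.4445, 0.1197, 0.328]
tool_rot: [0.632, 0.33, 0.48, -0.511]
force: [0.1, -0.2, -1.3]
finger_gap: 0.728
gripper_force: 68.6
```

```bash
python3 log.py
python3 - <<'E'
from path import *
q=cur(); 
f=near(*bott((.44,.10),.33,75,0,-1),q+[0,0,0,0,0,3]); plan([f],settle=0)
E
```

```text
7.28 q [-0.708  0.656  2.138  1.153  1.699 -0.917] p [0.4445 0.1197 0.328 ] R [[0.323, 0.907, 0.27], [-0.074, -0.26, 0.963], [0.944, -0.331, -0.017]] F [ 0.1 -0.2 -1.3] 68.59014339745045 0.728
CALL 0 0 0 -0 0.1 0 9.5; 0 0 -0 0.1 0.1 18.9; 0 0 -0 0.2 0.1 28.4; 0 0 -0 0.3 0.1 37.8; 1 0 -0 0.3 0.1 47.3
CALL 1 0 -0 -0 0.1 -0 9.5; 0 -0 -0 0.1 -0 18.9; 0 -0 -0 0.2 -0.1 28.4; 0 -0 -0 0.2 -0.1 37.8; 0 -0 -0 0.3 -0.2 47.3
CALL 2 -0 -0 -0 0 -0.1 9.5; -0 -0 -0 0.1 -0.1 18.9; -0 -0 -0 0.1 -0.2 28.4; -0 -0 -0 0.1 -0.3 37.8; -0 -1 -0 0.1 -0.4 47.3
CALL 3 -0 -0 -0 -0 -0.1 9.5; -0 -0 -0 -0.1 -0.1 18.9; -0 -0 -0 -0.1 -0.1 18.9; -0 -0 -0 -0.1 -0.1 18.9; -0 -0 -0 -0.1 -0.1 18.9
q end [-0.71  0.66  2.13  1.15  1.72  1.89] wz [[0.37, -0.17, 0.33], [0.37, -0.17, 0.33], [0.37, -0.17, 0.33], [0.37, -0.17, 0.33]]
```

Run:
```python
from path import *
q=cur(); 
f=near(*bott((.44,.10),.36,75,-20,-1),q+[0,0,0,0,0,3]); plan([f],settle=1); print(fk(f)[1].apply([.94,0,-.34]))
```

```text
CALL 0 2 -1 1 0.7 1.1 9.5; 4 -2 1 1.5 2 18.9; 6 -4 2 2.5 2.8 28.4; 9 -5 2 3.7 3.5 37.8; 11 -6 3 4.9 4.1 47.3
CALL 1 1 -2 0 1.2 0.3 9.5; 2 -4 1 2.5 0.4 18.9; 3 -7 1 3.7 0.4 28.4; 4 -9 1 5.1 0.1 37.8; 5 -11 1 6.4 -0.3 47.2
CALL 2 -1 -2 0 1.1 -0.6 9.4; -1 -4 0 2.1 -1.3 18.9; -2 -6 -0 3 -2.2 28.3; -3 -9 -0 3.8 -3.3 37.7; -3 -11 -1 4.4 -4.5 47.1
CALL 3 -2 -1 -0 0.4 -1.2 9.4; -4 -2 -1 0.6 -2.4 18.8; -4 -2 -1 0.6 -2.4 18.8; -4 -2 -1 0.6 -2.4 18.8; -4 -2 -1 0.6 -2.4 18.8
q end [-0.67  0.83  2.14  1.23  1.98  1.74] wz [[0.37, -0.16, 0.31], [0.37, -0.16, 0.29], [0.37, -0.15, 0.27], [0.37, -0.15, 0.27]]
[ 5.18529375e-04  1.93517797e-03 -9.99597912e-01]
```

Request:
move_arm(commands="2 -1 1 0.7 1.1 9.5 -1; 4 -2 1 1.5 2 18.9 -1; 6 -4 2 2.5 2.8 28.4 -1; 9 -5 2 3.7 3.5 37.8 -1; 11 -6 3 4.9 4.1 47.3 -1")

```text
t: 7.9
tcp_pos: [0.4438, 0.1231, 0.3402]
tool_rot: [-0.672, -0.048, -0.24, 0.699]
force: [0.4, -0.0, -2.0]
finger_gap: 0.727
gripper_force: 68.6
```

Request:
move_arm(commands="1 -2 0 1.2 0.3 9.5 -1; 2 -4 1 2.5 0.4 18.9 -1; 3 -7 1 3.7 0.4 28.4 -1; 4 -9 1 5.1 0.1 37.8 -1; 5 -11 1 6.4 -0.3 47.2 -1")

```text
t: 8.52
tcp_pos: [0.444, 0.1229, 0.3523]
tool_rot: [-0.597, 0.21, 0.064, 0.772]
force: [0.9, 0.6, -1.8]
finger_gap: 0.726
gripper_force: 68.7
```

Request:
move_arm(commands="-1 -2 0 1.1 -0.6 9.4 -1; -1 -4 0 2.1 -1.3 18.9 -1; -2 -6 0 3 -2.2 28.3 -1; -3 -9 0 3.8 -3.3 37.7 -1; -3 -11 -1 4.4 -4.5 47.1 -1")

```text
t: 9.15
tcp_pos: [0.4448, 0.1194, 0.3632]
tool_rot: [-0.431, 0.404, 0.382, 0.711]
force: [0.8, -0.0, -1.0]
finger_gap: 0.724
gripper_force: 68.7
```

Request:
move_arm(commands="-2 -1 0 0.4 -1.2 9.4 -1; -4 -2 -1 0.6 -2.4 18.8 -1; -4 -2 -1 0.6 -2.4 18.8 -1; -4 -2 -1 0.6 -2.4 18.8 -1; -4 -2 -1 0.6 -2.4 18.8 -1")

```text
t: 9.78
tcp_pos: [0.4448, 0.1169, 0.3672]
tool_rot: [-0.349, 0.455, 0.498, 0.651]
force: [-0.3, -0.0, -2.1]
finger_gap: 0.728
gripper_force: 68.7
```

```bash
python3 log.py
python3 - <<'E'
from path import *
s=telemetry.sense(); print(R.from_quat(s["tool_rot"]).apply([.94,0,-.34]))
b=snapshot("side"); cv2.imwrite("pics/s2.png",b["image"][:,:,::-1])
E
```

```text
9.78 q [-0.668  0.831  2.144  1.228  1.982  1.736] p [0.4448 0.1169 0.3672] R [[0.09, -0.965, 0.244], [0.331, 0.26, 0.907], [-0.939, -0.001, 0.343]] F [-0.3 -0.  -2.1] 68.68414923548698 0.728
[ 0.00163124  0.00293228 -0.99959429]
```

View pics/s2.png

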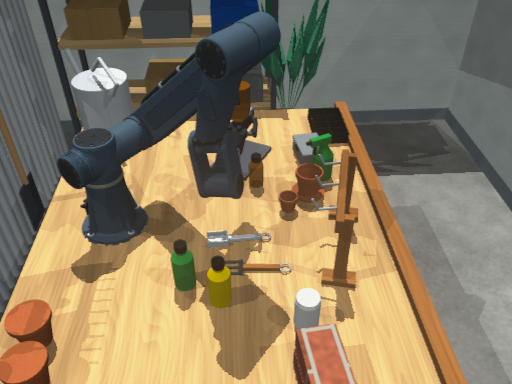

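Picture shows the tall bottle inverted behind the arm (base up near (241,95)), with nothing else disturbed. Hold here.

Request:
move_arm(commands="0 0 0 0 0 0 -1; 0 0 0 0 0 0 -1; 0 0 0 0 0 0 -1; 0 0 0 0 0 0 -1; 0 0 0 0 0 0 -1")

```text
t: 10.45
tcp_pos: [0.4448, 0.1169, 0.3671]
tool_rot: [-0.348, 0.455, 0.499, 0.65]
force: [-0.2, 0.6, -2.2]
finger_gap: 0.725
gripper_force: 68.7
```

Request:
move_arm(commands="0 0 0 0 0 0 -1; 0 0 0 0 0 0 -1; 0 0 0 0 0 0 -1; 0 0 0 0 0 0 -1; 0 0 0 0 0 0 -1")

```text
t: 11.08
tcp_pos: [0.4448, 0.1169, 0.3671]
tool_rot: [-0.348, 0.455, 0.499, 0.65]
force: [0.4, -0.5, -2.2]
finger_gap: 0.727
gripper_force: 68.7
```

Request:
move_arm(commands="0 0 0 0 0 0 -1; 0 0 0 0 0 0 -1; 0 0 0 0 0 0 -1; 0 0 0 0 0 0 -1; 0 0 0 0 0 0 -1")

```text
t: 11.7
tcp_pos: [0.4448, 0.1169, 0.3671]
tool_rot: [-0.348, 0.455, 0.499, 0.65]
force: [0.5, 0.6, -2.1]
finger_gap: 0.725
gripper_force: 68.7
```

Run:
```python
from path import *
q=cur(); 
u=near(*bott((.44,.10),.33,75,20,1),q-[0,0,0,0,0,3])
v=near(*bott((.472,.401),.25,75,20,1),u)
w=near(*bott((.472,.401),.10,75,20,1),v); print(u.round(2),v.round(2),w.round(2))
plan([u,v]); print(bott((.472,.401),.25,75,20,1)[0])
```

```text
[-0.67  0.43  2.07  1.04  1.51 -0.99] [ 0.09  0.64  2.06  1.73  1.1  -1.1 ] [ 0.09  0.99  2.05  1.89  1.19 -1.47]
CALL 0 3 2 2 -0.9 2.1 -9.8; 6 4 4 -2.1 4.1 -19.5; 9 6 5 -3.6 5.9 -29.3; 12 7 6 -5.3 7.6 -39.1; 15 9 7 -7.4 9.1 -48.9
CALL 1 1 3 1 -2 1 -9.9; 3 5 1 -4.2 1.8 -19.7; 4 8 1 -6.5 2.3 -29.6; 6 10 1 -8.9 2.5 -39.5; 8 12 1 -11.4 2.4 -49.4
CALL 2 -0 3 -0 -2.2 -0.5 -9.9; 0 5 -1 -4.4 -1.2 -19.9; 0 8 -2 -6.5 -2.3 -29.8; 1 11 -4 -8.5 -3.6 -39.8; 2 13 -6 -10.4 -5.3 -49.7
CALL 3 -1 3 -2 -1.5 -1.8 -10; -2 6 -4 -2.7 -3.7 -20; -3 8 -7 -3.7 -5.9 -30; 6 17 44 -3.6 -5 -31.3; 11 20 97 -3.6 -4.3 -31.9
CALL 4 5 -4 53 -0.1 0.3 -0.1; 9 -16 105 -0 0.2 0.2; 9 -35 157 0.1 -0.4 0.9; 6 -62 206 0.4 -1.6 1.9; 6 -62 206 0.4 -1.6 1.9
q end [ 0.09  0.64  2.06  1.73  1.1  -1.1 ] wz [[0.38, -0.16, 0.31], [0.38, -0.16, 0.35], [0.38, -0.15, 0.4], [0.41, -0.06, 0.4], [0.4, 0.15, 0.34]]
[0.476621   0.41824579 0.24350162]
```

Request:
move_arm(commands="3 2 2 -0.9 2.1 -9.8 -1; 6 4 4 -2.1 4.1 -19.5 -1; 9 6 5 -3.6 5.9 -29.3 -1; 12 7 6 -5.3 7.6 -39.1 -1; 15 9 7 -7.4 9.1 -48.9 -1")

```text
t: 12.32
tcp_pos: [0.439, 0.1307, 0.3553]
tool_rot: [-0.583, 0.285, 0.182, 0.738]
force: [-0.6, 0.4, -1.9]
finger_gap: 0.724
gripper_force: 68.6
```

Request:
move_arm(commands="1 3 1 -2 1 -9.9 -1; 3 5 1 -4.2 1.8 -19.7 -1; 4 8 1 -6.5 2.3 -29.6 -1; 6 10 1 -8.9 2.5 -39.5 -1; 8 12 1 -11.4 2.4 -49.4 -1")

```text
t: 12.95
tcp_pos: [0.4379, 0.1342, 0.3413]
tool_rot: [0.721, -0.012, 0.127, -0.681]
force: [-0.0, 0.3, -1.7]
finger_gap: 0.724
gripper_force: 68.6
```

Request:
move_arm(commands="0 3 0 -2.2 -0.5 -9.9 -1; 0 5 -1 -4.4 -1.2 -19.9 -1; 0 8 -2 -6.5 -2.3 -29.8 -1; 1 11 -4 -8.5 -3.6 -39.8 -1; 2 13 -6 -10.4 -5.3 -49.7 -1")

```text
t: 13.58
tcp_pos: [0.4404, 0.1271, 0.3291]
tool_rot: [0.721, 0.312, 0.367, -0.499]
force: [0.5, 0.3, -1.7]
finger_gap: 0.722
gripper_force: 68.6
```

Request:
move_arm(commands="-1 3 -2 -1.5 -1.8 -10 -1; -2 6 -4 -2.7 -3.7 -20 -1; -3 8 -7 -3.7 -5.9 -30 -1; 6 17 44 -3.6 -5 -31.3 -1; 11 20 97 -3.6 -4.3 -31.9 -1")

```text
t: 14.2
tcp_pos: [0.4855, 0.2137, 0.3059]
tool_rot: [0.637, 0.502, 0.472, -0.345]
force: [1.0, -0.3, -2.0]
finger_gap: 0.722
gripper_force: 68.5
```

Request:
move_arm(commands="5 -4 53 0 0.3 0 -1; 9 -16 105 0 0.2 0.2 -1; 9 -35 157 0.1 -0.4 0.9 -1; 6 -62 206 0.4 -1.6 1.9 -1; 6 -62 206 0.4 -1.6 1.9 -1")

```text
t: 14.82
tcp_pos: [0.4716, 0.4235, 0.243]
tool_rot: [0.649, 0.5, 0.452, -0.352]
force: [0.7, -0.8, -2.5]
finger_gap: 0.724
gripper_force: 68.5
```

```bash
python3 log.py
python3 - <<'E'
from path import *; from go import delta
p,T=bott((.472,.401),.25,75,20,1); p[2]=.0804+.0125
delta(p,T)
s=telemetry.sense(); print(R.from_quat(s["tool_rot"]).apply([.94,0,-.341]))
E
```

```text
14.82 q [ 0.104  0.635  2.058  1.735  1.102 -1.093] p [0.4716 0.4235 0.243 ] R [[0.091, 0.968, 0.234], [0.332, -0.251, 0.909], [0.939, -0.005, -0.344]] F [ 0.7 -0.8 -2.5] 68.52751515805721 0.724
shift [-142.2    6.9   48.1] turn [-0.5  0.1 -0.1] | rows needed 2.4
[0.0055514  0.00167385 0.99992369]
```

Request:
move_arm(commands="-35 2 12 0 0 0 -1; -70 4 24 0 0 0 -1; -105 6 36 0 0 0 -1; -138 7 47 0 0 0 -1; -138 7 47 0 0 0 -1")

```text
t: 15.45
tcp_pos: [0.4831, 0.4139, 0.0966]
tool_rot: [0.652, 0.497, 0.454, -0.35]
force: [1.0, 0.5, -1.5]
finger_gap: 0.727
gripper_force: 68.6
```

Request:
move_arm(commands="-1 0 1 0 0 0 -1; -2 0 1 0 0 0 -1; -3 0 1 0 0 0 -1; -3 0 1 0 0 0 -1; -3 0 1 0 0 0 -1")

```text
t: 16.08
tcp_pos: [0.4827, 0.415, 0.0961]
tool_rot: [0.65, 0.498, 0.455, -0.349]
force: [-0.6, 1.3, -1.5]
finger_gap: 0.726
gripper_force: 68.6
```

```bash
python3 log.py
```

```text
16.07 q [ 0.084  0.984  2.043  1.875  1.185 -1.455] p [0.4827 0.415  0.0961] R [[0.089, 0.966, 0.244], [0.33, -0.26, 0.907], [0.94, 0.0, -0.342]] F [-0.6  1.3 -1.5] 68.57915002852678 0.726
```

Request:
move_arm(commands="-1 0 0 0 0 0 -1; -3 0 1 0 0 0 -1; -4 0 1 0 0 0 -1; -4 0 1 0 0 0 -1; -4 0 1 0 0 0 -1")

```text
t: 16.7
tcp_pos: [0.4826, 0.4147, 0.0923]
tool_rot: [0.65, 0.498, 0.456, -0.349]
force: [0.6, 1.3, 2.7]
finger_gap: 0.728
gripper_force: 68.7
```

```bash
python3 log.py
```

```text
16.7 q [ 0.083  0.994  2.042  1.878  1.19  -1.464] p [0.4826 0.4147 0.0923] R [[0.088, 0.966, 0.244], [0.329, -0.26, 0.908], [0.94, 0.0, -0.34]] F [0.6 1.3 2.7] 68.6824681609869 0.728
```

Request:
move_arm(commands="0 0 0 0 0 0 1; 0 0 0 0 0 0 1; 0 0 0 0 0 0 1; 0 0 0 0 0 0 1; 0 0 -20 0 0 0 1")

```text
t: 17.32
tcp_pos: [0.4772, 0.3969, 0.0982]
tool_rot: [0.65, 0.499, 0.455, -0.349]
force: [-0.3, 0.7, -0.4]
finger_gap: 1.0
gripper_force: 0.0
```

Request:
move_arm(commands="0 0 -40 0 0 0 1; 10 0 -80 0 0 0 1; 60 0 -90 0 0 0 1; 110 0 -110 0 0 0 1; 160 0 -120 0 0 0 1")

```text
t: 17.95
tcp_pos: [0.4626, 0.3398, 0.2913]
tool_rot: [0.651, 0.498, 0.455, -0.349]
force: [0.2, 0.1, 0.2]
finger_gap: 1.0
gripper_force: 0.0
```

```bash
python3 log.py
python3 - <<'E'
from path import *
q=cur()
ax=(.493,.181)
a=near(*bott(ax,.26,85,20),q); 
plan([a]); print(bott(ax,.26,85,20)[0])
b=snapshot("side"); cv2.imwrite("pics/s3.png",b["image"][:,:,::-1])
E
```

```text
17.95 q [-0.105  0.503  2.115  1.526  1.19  -1.01 ] p [0.4626 0.3398 0.2913] R [[0.091, 0.965, 0.245], [0.33, -0.261, 0.907], [0.939, -0.001, -0.343]] F [0.2 0.1 0.2] 0.0 1.0
CALL 0 -22 28 -29 3 0.2 -1.8; -49 51 -65 6.2 0.2 -3; -79 68 -107 9.5 0 -3.5; -79 68 -107 9.5 0 -3.5; -79 68 -107 9.5 0 -3.5
q end [-0.4   0.64  1.94  1.12  1.44 -1.03] wz [[0.47, -0.08, 0.35]]
[0.49455609 0.19878622 0.25350162]
```

View pics/s3.png

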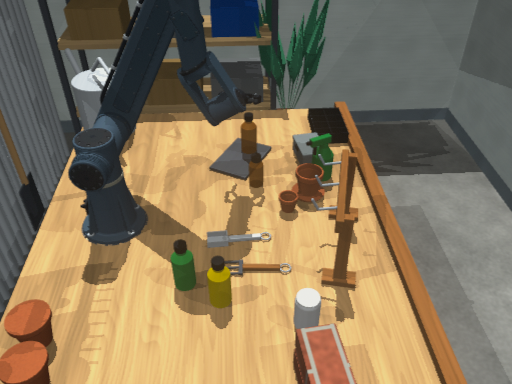

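Tall bottle stands on the slate at about (249,140). Next the short bottle.

Request:
move_arm(commands="-22 28 -29 3 0 -1.8 1; -49 51 -65 6.2 0 -3 1; -79 68 -107 9.5 0 -3.5 1; -79 68 -107 9.5 0 -3.5 1; -79 68 -107 9.5 0 -3.5 1")

```text
t: 18.62
tcp_pos: [0.4946, 0.1997, 0.2521]
tool_rot: [0.604, 0.553, 0.423, -0.388]
force: [0.1, -0.0, 0.8]
finger_gap: 1.003
gripper_force: 0.0
```

```bash
python3 log.py
python3 - <<'E'
from path import *; from go import delta
delta(*bott((.493,.181),.068,85,20))
b=snapshot("side"); g=b["image"].astype(int); sub=g[150:190,245:272]
m=(sub[:,:,0]<140)&(sub[:,:,0]>sub[:,:,2]*1.6)
for r in range(20,38,4): c=np.where(m[r])[0]+245; print(r+150,c.min() if len(c) else 0,c.max() if len(c) else 0)
print(proj(b,(.493,.181,.04)),proj(b,(.493,.181,.13)),proj(b,(.493,.181,.0)))
E
```

```text
18.62 q [-0.399  0.641  1.938  1.125  1.436 -1.032] p [0.4946 0.1997 0.2521] R [[0.031, 0.996, 0.081], [0.34, -0.086, 0.936], [0.94, -0.001, -0.341]] F [ 0.1 -0.   0.8] 0.0 1.003
shift [-179.4    0.3   64.2] turn [-0.1 -0.  -0.1] | rows needed 3.0
170 249 262
174 249 262
178 249 262
182 249 262
186 250 262
[256.09168362 175.67144167] [255.92668111 155.676939  ] [256.16169684 184.15543147]
```

Request:
move_arm(commands="-45 0 16 0 0 0 1; -90 0 32 0 0 0 1; -135 0 48 0 0 0 1; -180 0 64 0 0 0 1; -180 0 64 0 0 0 1")

```text
t: 19.3
tcp_pos: [0.4931, 0.1999, 0.059]
tool_rot: [0.604, 0.553, 0.421, -0.391]
force: [0.0, 0.1, 0.8]
finger_gap: 1.005
gripper_force: 0.0
```

Request:
move_arm(commands="0 0 0 0 0 0 1; 0 0 0 0 0 0 0; 0 0 0 0 0 0 -1; 0 0 0 0 0 0 -1; 0 0 0 0 0 0 -1", grip_force=60)

```text
t: 19.92
tcp_pos: [0.4956, 0.198, 0.0633]
tool_rot: [0.603, 0.553, 0.425, -0.388]
force: [0.5, -1.2, 6.2]
finger_gap: 0.608
gripper_force: 64.4
```

Request:
move_arm(commands="0 0 0 0 0 0 -1; 0 0 0 0 0 0 -1; 0 0 0 0 0 0 -1; 0 0 0 0 0 0 -1; 0 0 0 0 0 0 -1")

```text
t: 20.55
tcp_pos: [0.4956, 0.1981, 0.0633]
tool_rot: [0.603, 0.553, 0.425, -0.388]
force: [0.6, -1.2, 7.2]
finger_gap: 0.607
gripper_force: 64.4
```

```bash
python3 log.py
python3 - <<'E'
from path import *
q=cur(); p,E=fk(q)
l=near(p+[0,0,.12],E,q)
f=near(*bott((.44,.10),.36,75,-20,-1),l+[0,0,0,0,0,3]); plan([l,f]); print(fk(f)[1].apply([.94,0,-.34]))
E
```

```text
20.55 q [-0.403  1.045  1.921  1.202  1.285 -1.399] p [0.4956 0.1981 0.0633] R [[0.027, 0.996, 0.082], [0.337, -0.087, 0.937], [0.941, 0.002, -0.338]] F [ 0.6 -1.2  7.2] 64.43467698991299 0.607
CALL 0 57 4 -22 -0.1 0.1 -0; 113 0 -41 -0 -0 0; 121 -4 -46 0.1 2.1 10.3; 128 -8 -51 0.5 4.3 20.5; 136 -12 -56 1.3 6.4 30.7
CALL 1 6 -7 -5 1 1.9 10.2; 12 -15 -10 2.4 3.7 20.3; 18 -22 -16 4 5.4 30.4; 24 -29 -22 6 6.8 40.4; 31 -35 -28 8.2 8 50.4
CALL 2 -0 -10 -5 2.2 0.7 10; -1 -21 -10 4.5 1.1 19.9; -1 -31 -16 6.9 1.1 29.8; -1 -42 -22 9.4 0.8 39.6; -0 -53 -28 12 0.1 49.4
CALL 3 -8 -8 -5 2.1 -1.1 9.8; -16 -16 -10 4.1 -2.5 19.5; -24 -25 -15 5.9 -4.2 29.1; -32 -33 -21 7.5 -6.3 38.7; -40 -42 -27 8.8 -8.7 48.2
CALL 4 0 0 0 0 0 0; 0 0 0 0 0 0; 0 0 0 0 0 0; 0 0 0 0 0 0; 0 0 0 0 0 0
q end [-0.67  0.83  2.14  1.23  1.98  1.74] wz [[0.46, -0.1, 0.28], [0.43, -0.12, 0.27], [0.4, -0.14, 0.27], [0.37, -0.15, 0.27], [0.37, -0.15, 0.27]]
[ 5.18527751e-04  1.93517610e-03 -9.99597912e-01]
```

Request:
move_arm(commands="57 0 -21 0 0 0 -1; 113 0 -41 0 0 0 -1; 121 -4 -46 0.1 2.1 10.3 -1; 128 -8 -51 0.5 4.3 20.5 -1; 136 -12 -56 1.3 6.4 30.7 -1")

```text
t: 21.18
tcp_pos: [0.4825, 0.1926, 0.2082]
tool_rot: [0.701, 0.355, 0.33, -0.523]
force: [-0.5, 0.4, -2.1]
finger_gap: 0.606
gripper_force: 64.1
```

Request:
move_arm(commands="6 -7 -5 1 1.9 10.2 -1; 12 -15 -10 2.4 3.7 20.3 -1; 18 -22 -16 4 5.4 30.4 -1; 24 -29 -22 6 6.8 40.4 -1; 31 -35 -28 8.2 8 50.4 -1")

```text
t: 21.8
tcp_pos: [0.4666, 0.1773, 0.2577]
tool_rot: [0.724, 0.009, 0.097, -0.683]
force: [0.4, 0.8, -2.0]
finger_gap: 0.605
gripper_force: 64.1
```

Request:
move_arm(commands="0 -10 -5 2.2 0.7 10 -1; -1 -21 -10 4.5 1.1 19.9 -1; -1 -31 -16 6.9 1.1 29.8 -1; -1 -42 -22 9.4 0.8 39.6 -1; 0 -53 -28 12 0 49.4 -1")

```text
t: 22.42
tcp_pos: [0.4551, 0.1531, 0.3113]
tool_rot: [-0.588, 0.283, 0.199, 0.731]
force: [-0.4, -0.5, -0.6]
finger_gap: 0.606
gripper_force: 64.2
```

Request:
move_arm(commands="-8 -8 -5 2.1 -1.1 9.8 -1; -16 -16 -10 4.1 -2.5 19.5 -1; -24 -25 -15 5.9 -4.2 29.1 -1; -32 -33 -21 7.5 -6.3 38.7 -1; -40 -42 -27 8.8 -8.7 48.2 -1")

```text
t: 23.05
tcp_pos: [0.4457, 0.119, 0.3646]
tool_rot: [-0.349, 0.457, 0.501, 0.647]
force: [0.7, -0.2, -0.8]
finger_gap: 0.608
gripper_force: 64.3
```

Request:
move_arm(commands="0 0 0 0 0 0 -1; 0 0 0 0 0 0 -1; 0 0 0 0 0 0 -1; 0 0 0 0 0 0 -1; 0 0 0 0 0 0 -1")

```text
t: 23.68
tcp_pos: [0.4457, 0.1193, 0.3647]
tool_rot: [-0.351, 0.456, 0.499, 0.648]
force: [0.6, 0.6, -1.4]
finger_gap: 0.605
gripper_force: 64.3
```

Request:
move_arm(commands="0 0 0 0 0 0 -1; 0 0 0 0 0 0 -1; 0 0 0 0 0 0 -1; 0 0 0 0 0 0 -1; 0 0 0 0 0 0 -1")

```text
t: 24.3
tcp_pos: [0.4457, 0.1191, 0.3647]
tool_rot: [-0.35, 0.456, 0.499, 0.648]
force: [0.8, -0.9, -1.5]
finger_gap: 0.608
gripper_force: 64.3
```

Request:
move_arm(commands="0 0 0 0 0 0 -1; 0 0 0 0 0 0 -1; 0 0 0 0 0 0 -1; 0 0 0 0 0 0 -1; 0 0 0 0 0 0 -1")

```text
t: 24.92
tcp_pos: [0.4457, 0.1192, 0.3647]
tool_rot: [-0.35, 0.456, 0.499, 0.648]
force: [-0.1, -0.2, -0.9]
finger_gap: 0.61
gripper_force: 64.3
```

```bash
python3 log.py
python3 - <<'E'
from path import *
s=telemetry.sense(); print(R.from_quat(s["tool_rot"]).apply([.94,0,-.34]))
q=cur(); 
u=near(*bott((.42,.10),.33,75,20,1),q-[0,0,0,0,0,3])
v=near(*bott((.412,.297),.22,65,20,1),u)
w=near(*bott((.412,.297),.09,65,20,1),v); print(w.round(2))
plan([u,v])
E
```

```text
24.93 q [-0.662  0.834  2.141  1.23   1.977  1.739] p [0.4457 0.1192 0.3647] R [[0.086, -0.967, 0.241], [0.328, 0.256, 0.909], [-0.941, 0.001, 0.339]] F [-0.1 -0.2 -0.9] 64.26644694060087 0.61
[-0.00140149 -0.00123178 -0.99959818]
[-0.17  1.17  2.36  1.95  1.35 -1.96]
CALL 0 2 3 2 -0.8 2 -9.8; 4 6 3 -1.9 4 -19.6; 7 8 4 -3.3 5.8 -29.4; 9 10 5 -5 7.5 -39.3; 11 13 5 -7 9 -49.1
CALL 1 0 3 1 -2 1.1 -9.9; 0 6 1 -4.1 1.8 -19.8; 1 9 0 -6.3 2.4 -29.7; 2 12 -0 -8.7 2.6 -39.6; 2 14 -1 -11.2 2.5 -49.4
CALL 2 -1 3 -1 -2.2 -0.4 -9.9; -2 5 -2 -4.4 -1.2 -19.9; -3 8 -3 -6.5 -2.3 -29.8; -4 10 -5 -8.5 -3.7 -39.8; -4 13 -7 -10.4 -5.4 -49.7
CALL 3 -2 2 -2 -1.4 -1.8 -10; -5 4 -4 -2.6 -3.8 -20; -7 6 -7 -3.5 -6 -29.9; -2 8 44 -4.5 -1.6 -31.2; -7 9 92 -6.2 1 -31.2
CALL 4 -12 -14 42 -2.2 0 1; -31 -35 77 -4 -2.1 2.4; -59 -64 106 -5.2 -6.2 3.9; -59 -64 106 -5.2 -6.2 3.9; -59 -64 106 -5.2 -6.2 3.9
q end [-0.17  0.74  2.39  1.83  1.22 -1.56] wz [[0.37, -0.16, 0.31], [0.37, -0.16, 0.35], [0.36, -0.15, 0.4], [0.35, -0.06, 0.37], [0.3, 0.06, 0.31]]
```

Request:
move_arm(commands="2 3 2 -0.8 2 -9.8 -1; 4 6 3 -1.9 4 -19.6 -1; 7 8 4 -3.3 5.8 -29.4 -1; 9 10 5 -5 7.5 -39.3 -1; 11 13 5 -7 9 -49.1 -1")

```text
t: 25.55
tcp_pos: [0.4351, 0.1307, 0.356]
tool_rot: [-0.584, 0.285, 0.181, 0.738]
force: [-0.4, -0.1, -2.1]
finger_gap: 0.608
gripper_force: 64.2
```

Request:
move_arm(commands="0 3 1 -2 1.1 -9.9 -1; 0 6 1 -4.1 1.8 -19.8 -1; 1 9 0 -6.3 2.4 -29.7 -1; 2 12 0 -8.7 2.6 -39.6 -1; 2 14 -1 -11.2 2.5 -49.4 -1")

```text
t: 26.18
tcp_pos: [0.4278, 0.1333, 0.344]
tool_rot: [0.72, -0.013, 0.129, -0.682]
force: [-0.4, 0.3, -1.2]
finger_gap: 0.61
gripper_force: 64.2
```

Request:
move_arm(commands="-1 3 -1 -2.2 -0.4 -9.9 -1; -2 5 -2 -4.4 -1.2 -19.9 -1; -3 8 -3 -6.5 -2.3 -29.8 -1; -4 10 -5 -8.5 -3.7 -39.8 -1; -4 13 -7 -10.4 -5.4 -49.7 -1")

```text
t: 26.8
tcp_pos: [0.4243, 0.1264, 0.3308]
tool_rot: [0.721, 0.311, 0.368, -0.498]
force: [0.2, 0.0, -1.1]
finger_gap: 0.609
gripper_force: 64.2
```

Request:
move_arm(commands="-2 2 -2 -1.4 -1.8 -10 -1; -5 4 -4 -2.6 -3.8 -20 -1; -7 6 -7 -3.5 -6 -29.9 -1; -7 6 -7 -3.5 -6 -29.9 -1; -7 6 -7 -3.5 -6 -29.9 -1")

```text
t: 27.42
tcp_pos: [0.4241, 0.1173, 0.3237]
tool_rot: [0.651, 0.497, 0.455, -0.35]
force: [-0.2, 0.3, -1.3]
finger_gap: 0.61
gripper_force: 64.2
```

```bash
python3 log.py
python3 - <<'E'
from path import *; from go import delta
q=cur()
p,T=bott((.425,.305),.2,75,20,1)
v=near(p,T,q); w=near(p-[0,0,.12],T,v); print(v.round(2),w.round(2)); delta(p,T); plan([v])
print("target z",.0633+.012)
E
```

```text
27.43 q [-0.701  0.417  2.119  1.019  1.518 -1.025] p [0.4241 0.1173 0.3237] R [[0.092, 0.966, 0.243], [0.329, -0.26, 0.908], [0.94, -0.004, -0.341]] F [-0.2  0.3 -1.3] 64.15490560233593 0.61
[-0.17  0.77  2.25  1.62  1.21 -1.44] [-0.17  1.1   2.22  1.73  1.24 -1.75]
shift [-54.5 -47.4 231.9] turn [-0.  -0.  -0.2] | rows needed 3.9
CALL 0 -0 5 48 -0.3 2.4 -1.3; -5 3 96 -0.6 3.7 -1.7; -16 -7 144 -0.7 3.7 -1.5; -32 -23 189 -0.6 2.5 -0.9; -54 -47 232 -0 -0 -0.2
CALL 1 0 0 0 0 0 0; 0 0 0 0 0 0; 0 0 0 0 0 0; 0 0 0 0 0 0; 0 0 0 0 0 0
q end [-0.17  0.77  2.25  1.62  1.21 -1.44] wz [[0.36, 0.05, 0.29], [0.36, 0.05, 0.29]]
target z 0.07529999999999999
```

Request:
move_arm(commands="-11 -9 46 0 0 0 -1; -22 -19 93 0 0 0 -1; -33 -28 139 0 0 0 -1; -44 -38 186 0 0 0 -1; -55 -47 232 0 0 0 -1")

```text
t: 28.05
tcp_pos: [0.4309, 0.3227, 0.1913]
tool_rot: [0.651, 0.497, 0.455, -0.35]
force: [0.9, -0.4, -0.9]
finger_gap: 0.606
gripper_force: 64.1
```

Request:
move_arm(commands="-26 0 9 0 0 0 -1; -52 0 19 0 0 0 -1; -78 0 28 0 0 0 -1; -106 0 38 0 0 0 -1; -106 0 38 0 0 0 -1")

```text
t: 28.68
tcp_pos: [0.4303, 0.3212, 0.0781]
tool_rot: [0.651, 0.497, 0.454, -0.351]
force: [-0.3, -0.0, -1.3]
finger_gap: 0.604
gripper_force: 64.2
```

Request:
move_arm(commands="-1 0 0 0 0 0 -1; -2 0 1 0 0 0 -1; -2 0 1 0 0 0 -1; -2 0 1 0 0 0 -1; -2 0 1 0 0 0 -1")

```text
t: 29.3
tcp_pos: [0.4304, 0.3215, 0.0782]
tool_rot: [0.65, 0.498, 0.455, -0.349]
force: [-0.2, -0.1, -1.2]
finger_gap: 0.607
gripper_force: 64.2
```

```bash
python3 log.py
```

```text
29.3 q [-0.167  1.087  2.217  1.723  1.242 -1.742] p [0.4304 0.3215 0.0782] R [[0.089, 0.966, 0.243], [0.33, -0.259, 0.908], [0.94, -0.0, -0.342]] F [-0.2 -0.1 -1.2] 64.17631946504116 0.607
```

Request:
move_arm(commands="-1 0 0 0 0 0 -1; -2 0 1 0 0 0 -1; -3 0 1 0 0 0 -1; -3 0 1 0 0 0 -1; -3 0 1 0 0 0 -1")

```text
t: 29.92
tcp_pos: [0.4303, 0.3216, 0.0753]
tool_rot: [0.65, 0.498, 0.456, -0.35]
force: [1.1, 0.8, 2.5]
finger_gap: 0.605
gripper_force: 64.2
```

Request:
move_arm(commands="0 0 0 0 0 0 1; 0 0 0 0 0 0 1; 0 0 0 0 0 0 1; 0 0 0 0 0 0 1; 0 0 -20 0 0 0 1")

```text
t: 30.55
tcp_pos: [0.4248, 0.3038, 0.0813]
tool_rot: [0.649, 0.499, 0.455, -0.35]
force: [-0.1, 0.2, 0.0]
finger_gap: 0.998
gripper_force: 0.0
```

Request:
move_arm(commands="0 0 -40 0 0 0 1; 10 0 -80 0 0 0 1; 60 0 -90 0 0 0 1; 110 0 -110 0 0 0 1; 160 0 -120 0 0 0 1")

```text
t: 31.18
tcp_pos: [0.4106, 0.2467, 0.2743]
tool_rot: [0.651, 0.498, 0.455, -0.349]
force: [1.0, -0.5, -0.0]
finger_gap: 1.006
gripper_force: 0.0
```

```bash
python3 log.py
python3 - <<'E'
from path import *
b=snapshot("side");a=snapshot("top")
A=cv2.resize(a["image"][100:250,110:360,::-1],None,fx=3,fy=3,interpolation=cv2.INTER_CUBIC)
cv2.imwrite("pics/t4.png",A)
B=cv2.resize(b["image"][100:300,180:380,::-1],None,fx=3,fy=3,interpolation=cv2.INTER_CUBIC); cv2.imwrite("pics/s4.png",B)
E
```

```text
31.18 q [-0.4    0.525  2.271  1.322  1.289 -1.211] p [0.4106 0.2467 0.2743] R [[0.091, 0.965, 0.244], [0.33, -0.261, 0.907], [0.94, -0.002, -0.342]] F [ 1.  -0.5 -0. ] 0.0 1.006
```

View pics/t4.png

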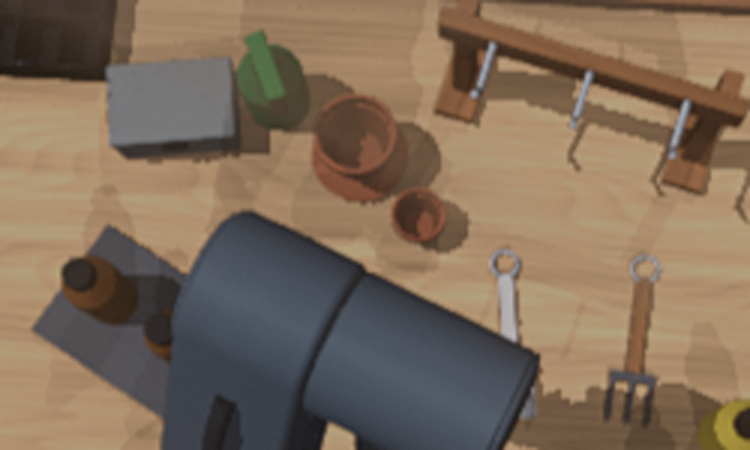

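View pics/s4.png

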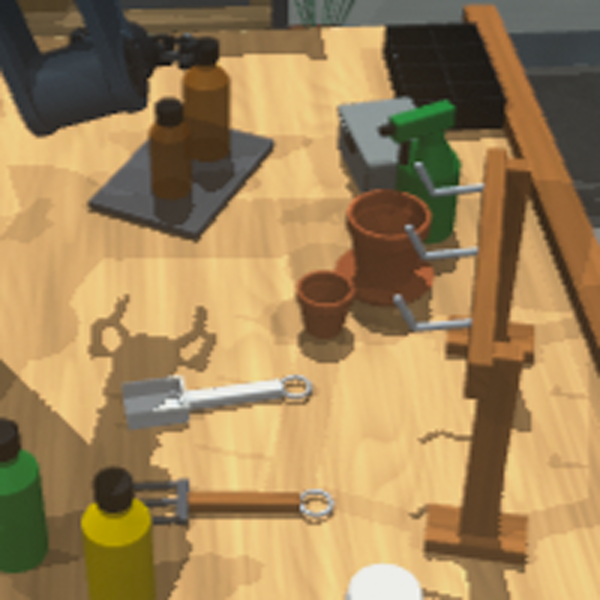

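Both bottles stand on the slate (top crop caps at (80,272) and (160,330)). The scoop has been knocked aside: its eye is now at about (505,264) in the top crop and (296,389) in the side crop. The fork is unchanged.

Run:
```python
from path import *; from go import delta
b=snapshot("side");a=snapshot("top")
A=lambda x,y:(x/3+110-.33,y/3+100-.33); B=lambda x,y:(x/3+180-.33,y/3+100-.33)
print("eye",tri(a,A(505,264),b,B(296,389)))
print("top eye",onz(a,*A(505,264),.008),"h",onz(a,*A(506,278),.016),onz(a,*A(513,340),.016))
print("side eye",onz(b,*B(296,389),.008),"h",onz(b,*B(281,389),.016),onz(b,*B(190,397),.016))
print("fork eye",onz(a,*A(645,269),.008),onz(b,*B(316,504),.008))
# refine scoop handle by mask in side view: grey bright, between pan and eye
im=b["image"].astype(int); m=(im.min(2)>150)&(im.max(2)-im.min(2)<25)
for c in range(246,272,4):
    r=np.where(m[215:250,c])[0]; print(c,r.min()+215 if len(r) else None,r.max()+215 if len(r) else None,len(r))
```

```text
eye (array([ 0.55108428, -0.07894627,  0.00598494]), np.float64(8.577817523463086e-05))
top eye [ 0.5506134  -0.07889114  0.008     ] h [ 0.53141652 -0.08080747  0.016     ] [ 0.45501119 -0.09333214  0.016     ]
side eye [ 0.55086858 -0.08106541  0.008     ] h [ 0.53324882 -0.08831944  0.016     ] [ 0.43212904 -0.09381471  0.016     ]
fork eye [ 0.55479161 -0.2523971   0.008     ] [ 0.55426096 -0.25327309  0.008     ]
246 230 233 4
250 230 232 3
254 229 232 4
258 229 231 3
262 228 231 4
266 227 230 4
270 227 230 4
```

Run:
```python
from path import *
for nm,(x0,y0,x1,y1) in(("top",(270,185,290,216)),("side",(242,215,285,245))):
    s=snapshot(nm); im=s["image"].astype(int); th=130 if nm=="top" else 165
    sub=im[y0:y1,x0:x1]; m=(sub.min(2)>(105 if nm=="top" else 150))&(sub.max(2)-sub.min(2)<30)
    pts=np.argwhere(m)[:,::-1]+[x0,y0]
    W=np.array([onz(s,*p,.014)[:2] for p in pts]); 
    eye=np.array([.551,-.079]); d=eye-W; dist=np.linalg.norm(d,axis=1); W=W[(dist>.025)&(dist<.115)]
    c=W.mean(0); v=np.linalg.svd(W-c)[2][0]; v*=np.sign(v[0]); print(nm,len(W),c.round(4),"yaw",np.degrees(np.arctan2(v[1],v[0])).round(1),"eye->c yaw",np.degrees(np.arctan2(*(eye-c)[::-1])).round(1))
```

```text
top 78 [ 0.5018 -0.0842] yaw 7.3 eye->c yaw 6.0
side 98 [ 0.4813 -0.0853] yaw 7.1 eye->c yaw 5.1
```

```bash
cat >> path.py <<'E'
TIP1=np.array([.650,-.1356,0])
def peg(k,x,z):  # rail x,z (m) on peg k -> world
    return TIP1+(k-1)*.11*YR+XR*(x+.100)+UP*z
def hang(k,x,z,pit,off):
    """pose putting the eye centre (tool-frame offset off) at rail (x,z)"""
    b=np.radians(pit); T=frame(XR*np.cos(b)-UP*np.sin(b),x=XR*np.sin(b)+UP*np.cos(b))
    return peg(k,x,z)-T.apply(off),T
E
python3 - <<'E'
from path import *
q=cur(); yaw=np.radians(7); h=np.array([np.cos(yaw),np.sin(yaw),0]); g=np.array([.551,-.079,0])-.063*h
T=frame([0,0,-1],x=h); print(g)
a=near(g+[0,0,.20],T,np.array([-.46,.6,1.8,0,.7,1.])); b=near(g+[0,0,.003],T,a); print(a.round(2),b.round(2)); plan([a])
off=np.array([.063,0,-.005])
l=near(g+[0,0,.25],T,b)
c=near(*hang(1,-.115,.295,30,off),np.array([-.45,.7,2.1,2.9,.9,-1.5]));print(l.round(2),c.round(2))
for t in np.linspace(0,1,9):
    qq=l+(c-l)*t; p,E=fk(qq); print(qq.round(2),p.round(3),"eye",(p+E.apply(off)).round(3),"pan",(p+E.apply([-.128,0,-.005])).round(3),"w",wrist(qq).round(2))
E
```

```text
[ 0.48846959 -0.08667777  0.        ]
[-0.4   0.4   1.78  0.    0.96  1.05] [-0.4   0.76  1.9  -0.    0.48  1.05]
CALL 0 -15 -4 -4 3.2 -3.8 5.4; -32 -6 -11 5.6 -8.2 10.7; -49 -6 -20 7 -13.1 15.9; -67 -3 -32 7.6 -18.5 21; -85 2 -46 7.1 -24.1 25.9
CALL 1 -18 15 -10 -1.6 -5 5.4; -34 31 -23 -4.1 -9.7 10.9; -50 50 -39 -7.6 -14.1 16.3; -63 69 -58 -11.9 -17.9 21.7; -75 90 -80 -17.1 -21.1 26.9
CALL 2 -4 31 -14 -5.3 -2 5.8; -7 62 -32 -11 -3.2 11.7; -8 92 -53 -16.9 -3.4 17.6; -7 122 -77 -23 -2.8 23.4; -7 122 -77 -23 -2.8 23.4
q end [-0.4   0.4   1.78  0.    0.96  1.05] wz [[0.4, -0.05, 0.4], [0.45, -0.07, 0.45], [0.49, -0.09, 0.5]]
[-0.4   0.33  1.73  0.    1.08  1.05] [-0.47  0.5   2.2   2.81  0.62 -1.41]
[-0.4   0.33  1.73  0.    1.08  1.05] [ 0.488 -0.087  0.25 ] eye [ 0.551 -0.079  0.255] pan [ 0.361 -0.102  0.255] w [ 0.49 -0.09  0.55]
[-0.41  0.35  1.79  0.35  1.03  0.74] [ 0.513 -0.007  0.236] eye [0.573 0.005 0.252] pan [ 0.39  -0.035  0.218] w [ 0.48 -0.09  0.52]
[-0.42  0.37  1.84  0.7   0.97  0.43] [0.548 0.05  0.244] eye [0.603 0.06  0.274] pan [0.432 0.023 0.197] w [ 0.46 -0.09  0.49]
[-0.43  0.4   1.9   1.05  0.91  0.13] [0.587 0.078 0.264] eye [0.635 0.081 0.306] pan [0.484 0.061 0.19 ] w [ 0.45 -0.08  0.47]
[-0.44  0.42  1.96  1.4   0.85 -0.18] [0.625 0.073 0.283] eye [0.663 0.071 0.334] pan [0.538 0.071 0.19 ] w [ 0.43 -0.08  0.45]
[-0.45  0.44  2.02  1.76  0.79 -0.49] [0.652 0.041 0.294] eye [0.681 0.035 0.35 ] pan [0.58  0.049 0.188] w [ 0.42 -0.08  0.43]
[-0.46  0.46  2.08  2.11  0.74 -0.8 ] [ 0.661 -0.01   0.29 ] eye [ 0.685 -0.018  0.349] pan [0.6   0.003 0.179] w [ 0.4  -0.07  0.41]
[-0.47  0.48  2.14  2.46  0.68 -1.1 ] [ 0.647 -0.069  0.271] eye [ 0.67  -0.077  0.329] pan [ 0.588 -0.054  0.158] w [ 0.38 -0.07  0.4 ]
[-0.47  0.5   2.2   2.81  0.62 -1.41] [ 0.609 -0.125  0.238] eye [ 0.635 -0.132  0.295] pan [ 0.543 -0.108  0.13 ] w [ 0.36 -0.06  0.39]
```

Run:
```python
from path import *
q=cur(); yaw=np.radians(7); h=np.array([np.cos(yaw),np.sin(yaw),0]); g=np.array([.551,-.079,0])-.063*h
T=frame([0,0,-1],x=h); off=np.array([.063,0,-.005])
for X_,Z_,pit in((-.20,.34,30),(-.24,.36,30),(-.22,.40,30),(-.24,.40,20)):
    S=ik(*hang(1,X_,Z_,pit,off),seeds=[np.array([-.45,.6,2.3,2.7,.9,-1.5])]); print(X_,Z_,pit,[s.round(2) for s in S])
S=ik(*hang(1,-.20,.34,30,off),seeds=[np.array([-.45,.6,2.3,2.7,.9,-1.5])])
if S:
  c=S[0]
  for lz,lx in((.25,0),(.30,-.05)):
    l=near(g+[lx,0,lz],T,np.array([-.4,.4,1.8,0,.9,1.05])); print(l.round(2))
    for t in np.linspace(0,1,9):
        qq=l+(c-l)*t; p,E=fk(qq); print(p.round(3),"eye",(p+E.apply(off)).round(3),"pan",(p+E.apply([-.128,0,-.005])).round(3),"w",wrist(qq).round(2))
```

```text
-0.2 0.34 30 [array([-0.55,  0.32,  2.36,  2.69,  0.61, -1.34])]
-0.24 0.36 30 [array([-0.6 ,  0.21,  2.42,  2.58,  0.59, -1.27])]
-0.22 0.4 30 [array([-0.57,  0.1 ,  2.31,  2.37,  0.4 , -1.01])]
-0.24 0.4 20 []
[-0.4   0.33  1.73  0.    1.08  1.05]
[ 0.488 -0.087  0.25 ] eye [ 0.551 -0.079  0.255] pan [ 0.361 -0.102  0.255] w [ 0.49 -0.09  0.55]
[ 0.501 -0.01   0.241] eye [0.561 0.001 0.256] pan [ 0.377 -0.037  0.223] w [ 0.47 -0.09  0.53]
[0.524 0.045 0.252] eye [0.58  0.055 0.28 ] pan [0.408 0.019 0.206] w [ 0.44 -0.08  0.51]
[0.552 0.073 0.274] eye [0.6   0.078 0.314] pan [0.448 0.057 0.202] w [ 0.42 -0.08  0.49]
[0.578 0.072 0.297] eye [0.618 0.07  0.346] pan [0.489 0.068 0.205] w [ 0.39 -0.07  0.47]
[0.595 0.045 0.313] eye [0.625 0.039 0.368] pan [0.52  0.051 0.209] w [ 0.36 -0.07  0.46]
[ 0.594 -0.001  0.317] eye [ 0.619 -0.008  0.374] pan [0.53  0.011 0.206] w [ 0.33 -0.06  0.45]
[ 0.572 -0.054  0.306] eye [ 0.595 -0.061  0.365] pan [ 0.511 -0.04   0.194] w [ 0.31 -0.05  0.44]
[ 0.527 -0.104  0.283] eye [ 0.553 -0.11   0.34 ] pan [ 0.461 -0.086  0.175] w [ 0.28 -0.04  0.43]
[
[... 182 characters left out ...]
 pan [ 0.341 -0.037  0.264] w [ 0.42 -0.09  0.57]
[0.497 0.051 0.291] eye [0.55  0.062 0.322] pan [0.383 0.021 0.24 ] w [ 0.41 -0.08  0.54]
[0.532 0.079 0.309] eye [0.578 0.085 0.353] pan [0.432 0.06  0.232] w [ 0.39 -0.08  0.52]
[0.565 0.077 0.329] eye [0.601 0.077 0.381] pan [0.481 0.071 0.232] w [ 0.37 -0.07  0.49]
[0.586 0.048 0.34 ] eye [0.614 0.043 0.397] pan [0.518 0.053 0.232] w [ 0.35 -0.07  0.47]
[0.59  0.001 0.336] eye [ 0.612 -0.006  0.395] pan [0.531 0.011 0.223] w [ 0.32 -0.06  0.46]
[ 0.57  -0.054  0.316] eye [ 0.592 -0.061  0.375] pan [ 0.512 -0.041  0.203] w [ 0.3  -0.05  0.44]
[ 0.527 -0.104  0.283] eye [ 0.553 -0.11   0.34 ] pan [ 0.461 -0.086  0.175] w [ 0.28 -0.04  0.43]
```

Request:
move_arm(commands="-15 -4 -4 3.2 -3.8 5.4 0.2; -32 -6 -11 5.6 -8.2 10.7 0.2; -49 -6 -20 7 -13.1 15.9 0.2; -67 -3 -32 7.6 -18.5 21 0.2; -85 2 -46 7.1 -24.1 25.9 0.2")

```text
t: 32.1
tcp_pos: [0.3931, 0.1761, 0.2065]
tool_rot: [0.803, 0.427, 0.187, -0.371]
force: [0.2, 1.1, 0.6]
finger_gap: 0.6
gripper_force: 0.0
```

Request:
move_arm(commands="-18 15 -10 -1.6 -5 5.4 0.2; -34 31 -23 -4.1 -9.7 10.9 0.2; -50 50 -39 -7.6 -14.1 16.3 0.2; -63 69 -58 -11.9 -17.9 21.7 0.2; -75 90 -80 -17.1 -21.1 26.9 0.2")

```text
t: 32.72
tcp_pos: [0.4266, 0.0423, 0.1733]
tool_rot: [0.945, 0.258, 0.009, -0.199]
force: [-0.6, 0.3, -0.3]
finger_gap: 0.6
gripper_force: 0.0
```

Request:
move_arm(commands="-4 31 -14 -5.3 -2 5.8 0.2; -7 62 -32 -11 -3.2 11.7 0.2; -8 92 -53 -16.9 -3.4 17.6 0.2; -7 122 -77 -23 -2.8 23.4 0.2; -7 122 -77 -23 -2.8 23.4 0.2")

```text
t: 33.35
tcp_pos: [0.4885, -0.086, 0.199]
tool_rot: [0.998, 0.062, -0.001, -0.0]
force: [0.3, 0.6, -0.2]
finger_gap: 0.598
gripper_force: 0.0
```

```bash
python3 log.py
python3 - <<'E'
from path import *; from go import delta
yaw=np.radians(7); h=np.array([np.cos(yaw),np.sin(yaw),0]); g=np.array([.551,-.079,0])-.063*h
delta(g+[0,0,.003],frame([0,0,-1],x=h))
# scoop still there? side eye check
b=snapshot("side");im=b["image"].astype(int); print(proj(b,(.551,-.079,.008)))
m=(im.min(2)>150)&(im.max(2)-im.min(2)<30); m[:210]=0;m[245:]=0;m[:,:265]=0;m[:,290:]=0
p=np.argwhere(m); print(p.mean(0)[::-1],p.min(0)[::-1],p.max(0)[::-1])
E
```

```text
33.35 q [-0.4    0.402  1.785  0.     0.956  1.047] p [ 0.4885 -0.086   0.199 ] R [[0.992, 0.124, -0.001], [0.124, -0.992, 0.001], [-0.001, -0.001, -1.0]] F [ 0.3  0.6 -0.2] 0.0 0.598
shift [1.00e-01 9.00e-01 1.96e+02] turn [-0.   0.1  0.1] | rows needed 3.1
[278.31449434 228.91305647]
[272.04347826 228.19565217] [265 225] [283 231]
```

Scoop in place. Descend and grip.

Request:
move_arm(commands="0 0 50 0 0 0 0.2; 0 0 100 0 0 0 0.2; 0 1 150 0 0 0 0.2; 0 1 185 0 0 0 0.2; 0 1 190 0 0 0 0.2")

```text
t: 34.02
tcp_pos: [0.4847, -0.0852, 0.0074]
tool_rot: [0.998, 0.062, -0.004, -0.002]
force: [0.2, -0.4, 0.6]
finger_gap: 0.605
gripper_force: 0.0
```

Request:
move_arm(commands="0 0 3 0 0 0 0.2; 0 0 4 0 0 0 0.2; 0 0 4 0 0 0 0.2; 0 0 4 0 0 0 0.2; 0 0 4 0 0 0 0.2")

```text
t: 34.65
tcp_pos: [0.4887, -0.087, 0.0074]
tool_rot: [0.998, 0.061, 0.001, 0.001]
force: [-0.4, 0.8, -0.7]
finger_gap: 0.598
gripper_force: 0.0
```

Request:
move_arm(commands="0 0 0 0 0 0 -0.3; 0 0 0 0 0 0 -1; 0 0 0 0 0 0 -1; 0 0 0 0 0 0 -1; 0 0 0 0 0 0 -1", grip_force=60)

```text
t: 35.28
tcp_pos: [0.4884, -0.0869, 0.0072]
tool_rot: [0.998, 0.061, 0.001, 0.001]
force: [-1.2, 1.0, 5.2]
finger_gap: 0.189
gripper_force: 59.2
```

```bash
python3 log.py
```

```text
35.27 q [-4.010e-01  7.520e-01  1.905e+00 -1.000e-03  4.820e-01  1.048e+00] p [ 0.4884 -0.0869  0.0072] R [[0.992, 0.122, 0.001], [0.122, -0.992, -0.001], [0.001, 0.002, -1.0]] F [-1.2  1.   5.2] 59.19299304485321 0.189
```

Request:
move_arm(commands="0 0 0 0 0 0 -0.2; 0 0 0 0 0 0 -0.2; 0 0 2 0 0 0 -0.2; 0 0 5 0 0 0 -0.2; 0 0 5 0 0 0 -0.2")

```text
t: 35.9
tcp_pos: [0.4882, -0.0868, 0.0015]
tool_rot: [0.998, 0.061, 0.0, 0.001]
force: [-0.1, 0.2, -0.1]
finger_gap: 0.403
gripper_force: 0.0
```

Request:
move_arm(commands="0 0 0 0 0 0 -0.3; 0 0 0 0 0 0 -1; 0 0 0 0 0 0 -1; 0 0 0 0 0 0 -1; 0 0 0 0 0 0 -1", grip_force=70)

```text
t: 36.52
tcp_pos: [0.4885, -0.0869, 0.0022]
tool_rot: [0.998, 0.061, 0.001, 0.001]
force: [-0.8, -1.0, 5.5]
finger_gap: 0.187
gripper_force: 70.0
```

```bash
python3 log.py
python3 - <<'E'
from path import *
q=cur(); yaw=np.radians(7); h=np.array([np.cos(yaw),np.sin(yaw),0]); g=np.array([.551,-.079,0])-.063*h
T=frame([0,0,-1],x=h); off=np.array([.063,0,-.005])
l=near(g+[0,0,.25],T,q); c=near(*hang(1,-.20,.34,30,off),np.array([-.55,.32,2.36,2.7,.6,-1.34])); print(l.round(2),c.round(2))
plan([l,c])
E
```

```text
36.52 q [-0.401  0.762  1.906 -0.002  0.471  1.048] p [ 0.4885 -0.0869  0.0022] R [[0.992, 0.122, 0.002], [0.122, -0.992, -0.001], [0.001, 0.002, -1.0]] F [-0.8 -1.   5.5] 70.00325560569763 0.187
[-0.4   0.33  1.73  0.    1.08  1.05] [-0.55  0.32  2.36  2.69  0.61 -1.34]
CALL 0 9 5 -46 0 -0 0; 13 8 -94 0 -0 0; 14 8 -144 0 -0.1 0; 9 5 -196 0.1 -0.1 0; 0 0 -248 0.1 -0.1 0
CALL 1 10 -39 8 7.2 4.3 -3.2; 22 -74 9 13.4 9.5 -5.8; 36 -104 6 18.4 15.4 -7.7; 52 -127 -2 22.3 21.9 -8.9; 67 -143 -12 24.8 28.6 -9.3
CALL 2 20 -8 1 0.8 6.7 -0.9; 38 -10 -2 0.3 13.2 -1.5; 53 -6 -8 -1.4 19.2 -1.6; 65 4 -17 -4.4 24.7 -1.3; 71 18 -28 -8.3 29.2 -0.6
CALL 3 6 19 -8 -4.9 3.6 0.1; 6 41 -20 -10.4 6 0.3; -0 64 -34 -16.3 7.4 0.7; -12 87 -52 -22.4 7.6 1.3; -30 108 -72 -28.6 6.6 2.1
CALL 4 -20 28 -13 -6 -2 0.2; -20 28 -13 -6 -2 0.2; -20 28 -13 -6 -2 0.2; -20 28 -13 -6 -2 0.2; -20 28 -13 -6 -2 0.2
q end [-0.55  0.32  2.36  2.69  0.61 -1.34] wz [[0.49, -0.09, 0.55], [0.43, -0.08, 0.5], [0.36, -0.07, 0.46], [0.29, -0.04, 0.43], [0.28, -0.04, 0.43]]
```

Request:
move_arm(commands="0 0 -50 0 0 0 -1; 0 0 -100 0 0 0 -1; 0 0 -150 0 0 0 -1; 0 0 -200 0 0 0 -1; 0 0 -248 0 0 0 -1")

```text
t: 37.15
tcp_pos: [0.4876, -0.0864, 0.2511]
tool_rot: [0.998, 0.061, 0.0, 0.001]
force: [0.2, 0.3, -1.7]
finger_gap: 0.193
gripper_force: 69.2
```

Request:
move_arm(commands="10 -39 8 7.2 4.3 -3.2 -1; 22 -74 9 13.4 9.5 -5.8 -1; 36 -104 6 18.4 15.4 -7.7 -1; 52 -127 -2 22.3 21.9 -8.9 -1; 67 -143 -12 24.8 28.6 -9.3 -1")

```text
t: 37.78
tcp_pos: [0.537, 0.0641, 0.2613]
tool_rot: [0.936, 0.138, 0.233, -0.227]
force: [0.1, 0.4, -0.8]
finger_gap: 0.188
gripper_force: 69.2
```

Request:
move_arm(commands="20 -8 1 0.8 6.7 -0.9 -1; 38 -10 -2 0.3 13.2 -1.5 -1; 53 -6 -8 -1.4 19.2 -1.6 -1; 65 4 -17 -4.4 24.7 -1.3 -1; 71 18 -28 -8.3 29.2 -0.6 -1")

```text
t: 38.4
tcp_pos: [0.5936, 0.0446, 0.3119]
tool_rot: [0.861, 0.063, 0.471, -0.183]
force: [0.3, 0.2, -0.7]
finger_gap: 0.186
gripper_force: 69.3
```

```bash
python3 log.py
python3 - <<'E'
from path import *
q=cur(); off=np.array([.063,0,-.005])
c=near(*hang(1,-.20,.34,30,off),np.array([-.55,.32,2.36,2.7,.6,-1.34]))
d=near(*hang(1,-.125,.300,30,off),c);plan([c,d])
E
```

```text
38.4 q [-0.491  0.324  2.126  1.693  0.786 -0.46 ] p [0.5936 0.0446 0.3119] R [[0.549, 0.281, 0.787], [-0.064, -0.925, 0.375], [0.833, -0.256, -0.49]] F [ 0.3  0.2 -0.7] 69.2841374874115 0.186
CALL 0 6 19 -8 -4.9 3.5 0.1; 6 41 -19 -10.3 5.9 0.4; 0 64 -34 -16.2 7.2 0.8; -11 87 -52 -22.3 7.4 1.4; -29 108 -72 -28.4 6.5 2.2
CALL 1 -20 28 -13 -6 -2 0.2; -18 34 29 -6 -1.9 0.2; -20 37 71 -6 -2 0.2; -20 37 71 -6 -2 0.2; -20 37 71 -6 -2 0.2
q end [-0.48  0.49  2.22  2.8   0.62 -1.41] wz [[0.29, -0.04, 0.43], [0.35, -0.06, 0.39]]
```

Request:
move_arm(commands="6 19 -8 -4.9 3.5 0.1 -1; 6 41 -19 -10.3 5.9 0.4 -1; 0 64 -34 -16.2 7.2 0.8 -1; -11 87 -52 -22.3 7.4 1.4 -1; -29 108 -72 -28.4 6.5 2.2 -1")

```text
t: 39.02
tcp_pos: [0.551, -0.0808, 0.2947]
tool_rot: [0.853, -0.081, 0.514, 0.021]
force: [-0.4, -0.8, -0.5]
finger_gap: 0.192
gripper_force: 69.3
```

Request:
move_arm(commands="-20 28 -13 -6 -2 0.2 -1; -18 34 29 -6 -1.9 0.2 -1; -20 37 71 -6 -2 0.2 -1; -20 37 71 -6 -2 0.2 -1; -20 37 71 -6 -2 0.2 -1")

```text
t: 39.65
tcp_pos: [0.5984, -0.1217, 0.2421]
tool_rot: [0.86, -0.109, 0.495, 0.062]
force: [-0.2, 0.8, -0.6]
finger_gap: 0.193
gripper_force: 69.2
```

```bash
python3 log.py
python3 - <<'E'
from path import *; from go import delta
off=np.array([.063,0,-.005]); s=telemetry.sense()
eye=s["tcp_pos"]+R.from_quat(s["tool_rot"]).apply(off)
rel=eye-peg(1,-.1,0); print("eye rail x,y,z",(rel@XR-.1).round(4),(rel@YR).round(4),eye[2].round(4))
b=snapshot("side");a=snapshot("top")
pb,pa=proj(b,eye),proj(a,eye); print(pb,pa)
def cr(s,c,k=10,w=20):
    x,y=c.round().astype(int); im=s["image"][y-w:y+w,x-w:x+w,::-1]; return cv2.resize(im,(400,400),interpolation=cv2.INTER_CUBIC),(x-w,y-w)
i1,o1=cr(b,pb);i2,o2=cr(a,pa); print(o1,o2); cv2.imwrite("pics/e1.png",np.hstack([i1,i2]))
delta(*hang(1,-.125,.300,30,off))
E
```

```text
39.65 q [-0.483  0.485  2.219  2.791  0.622 -1.399] p [ 0.5984 -0.1217  0.2421] R [[0.487, -0.248, 0.837], [-0.126, -0.969, -0.214], [0.864, -0.002, -0.503]] F [-0.2  0.8 -0.6] 69.20493006706238 0.193
eye rail x,y,z -0.1261 0.0005 0.299
[307.61473172 165.96368214] [298.93168189 146.07173486]
(np.int64(288), np.int64(146)) (np.int64(279), np.int64(126))
shift [0.7 0.4 1.3] turn [-0.2  0.1  0. ] | rows needed 0.0
```

View pics/e1.png

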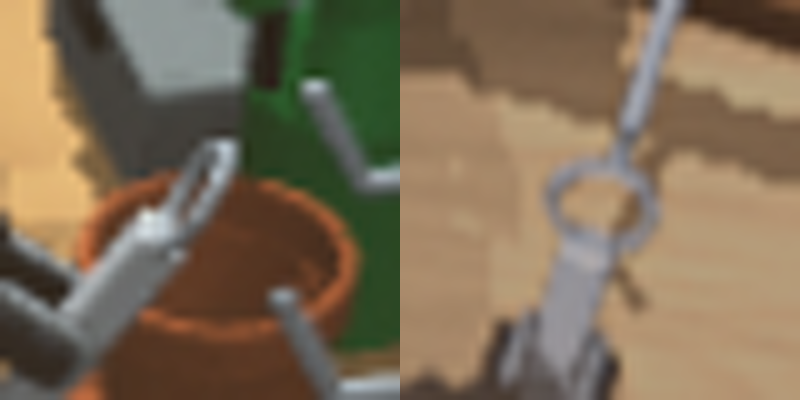

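Eye and peg 1 tip are both visible: side eye (308.1,164.5), peg 1 tip (316.3,175.7); top eye (298.7,145.9), close to the prediction. I'll triangulate the eye in hand.

Run:
```python
from path import *; from go import delta
b=snapshot("side");a=snapshot("top"); s=telemetry.sense(); E=R.from_quat(s["tool_rot"])
P,e=tri(a,(298.65,145.85),b,(308.1,164.5)); print(P.round(4),e)
rel=P-peg(1,-.1,0); print("eye rail",(rel@XR-.1).round(4),(rel@YR).round(4),P[2].round(4)); off=E.inv().apply(P-s["tcp_pos"]); print("off",off.round(4))
off=np.array([.065,0,-.005])
for X_,Z_,pit in((-.110,.284,30),(-.088,.245,30),(-.082,.228,12)):
    delta(*hang(1,X_,Z_,pit,off))
```

```text
[ 0.6253 -0.1274  0.303 ] 0.0019241242414178015
eye rail -0.126 0.0017 0.303
off [ 0.0652 -0.0015 -0.0061]
shift [-8.2  0.3 22.3] turn [-0.2  0.1  0. ] | rows needed 0.4
shift [-31.    0.5  60.9] turn [-0.2  0.1  0. ] | rows needed 1.1
shift [-37.9   0.6  94.4] turn [-0.2 18.1 -0. ] | rows needed 1.7
```

Request:
move_arm(commands="-4 1 11 0 0 0 -1; -8 1 22 0 0 0 -1; -16 1 35 0 0 0 -1; -24 1 48 0 0 0 -1; -31 1 61 0 0 0 -1")

```text
t: 40.48
tcp_pos: [0.6358, -0.1326, 0.1845]
tool_rot: [0.859, -0.109, 0.496, 0.062]
force: [0.6, -1.1, -2.6]
finger_gap: 0.186
gripper_force: 69.2
```

Run:
```python
from path import *; from go import delta
off=np.array([.065,0,-.005]); s=telemetry.sense();eye=s["tcp_pos"]+R.from_quat(s["tool_rot"]).apply(off)
rel=eye-peg(1,-.1,0); print("eye rail",(rel@XR-.1).round(4),(rel@YR).round(4),eye[2].round(4),s["force"])
for X_,Z_,pit in((-.084,.236,20),(-.082,.226,10)): delta(*hang(1,X_,Z_,pit,off))
```

```text
eye rail -0.0862 -0.0007 0.2433 [ 0.62506154 -1.07240795 -2.58785799]
shift [-3.3 -0.6 16.8] turn [-0.2 10.1 -0. ] | rows needed 0.9
shift [-7.2 -0.6 34.3] turn [-0.2 20.1 -0. ] | rows needed 1.9
```

Request:
move_arm(commands="-2 0 8 0 5 0 -1; -3 0 17 0 10 0 -1; -5 0 25 0 15 0 -1; -7 0 34 0 20 0 -1; -7 0 34 0 20 0 -1")

```text
t: 41.1
tcp_pos: [0.6629, -0.1398, 0.1622]
tool_rot: [0.758, -0.095, 0.64, 0.08]
force: [6.3, -0.2, 2.1]
finger_gap: 0.186
gripper_force: 68.7
```

Run:
```python
from path import *; from go import delta
off=np.array([.065,0,-.005]); s=telemetry.sense();eye=s["tcp_pos"]+R.from_quat(s["tool_rot"]).apply(off)
rel=eye-peg(1,-.1,0); print("eye rail",(rel@XR-.1).round(4),(rel@YR).round(4),eye[2].round(4),s["force"],s["q"].round(2))
for nm,p in(("side",eye),("top",eye)):
    s=snapshot(nm); u=proj(s,p).round().astype(int); print(u)
    im=cv2.resize(s["image"][u[1]-20:u[1]+20,u[0]-20:u[0]+20,::-1],(400,400),interpolation=cv2.INTER_CUBIC); cv2.imwrite(f"pics/f_{nm}.png",im)
cv2.imwrite("pics/f.png",np.hstack([cv2.imread("pics/f_side.png"),cv2.imread("pics/f_top.png")]))
```

```text
eye rail -0.0806 -0.0008 0.2271 [ 6.3194382  -0.20579385  2.05389306] [-0.47  0.98  2.17  2.92  1.42 -1.57]
[321 187]
[301 140]
```

View pics/f.png

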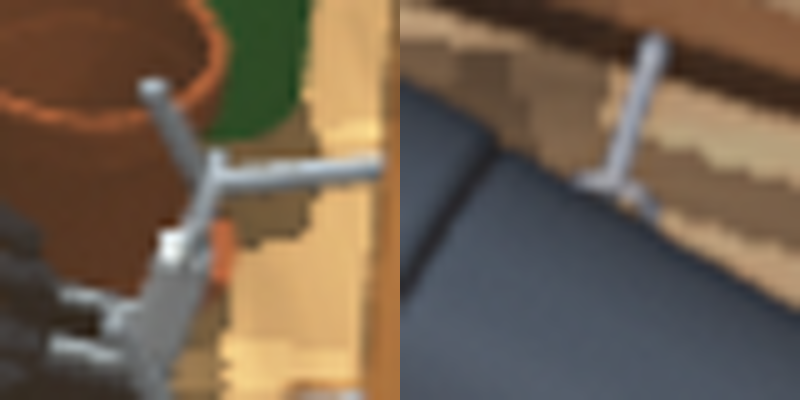

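The eye is around peg 1 at its bend: ring at side-crop (215,175), peg passing through it. Releasing and backing out.

Request:
move_arm(commands="0 0 0 0 0 0 -0.7; 0 0 0 0 0 0 -0.5; 0 0 0 0 0 0 -0.2; 0 0 0 0 0 0 0; 0 0 0 0 0 0 0")

```text
t: 41.82
tcp_pos: [0.6603, -0.1388, 0.1627]
tool_rot: [0.76, -0.096, 0.638, 0.08]
force: [-0.5, -0.4, 0.7]
finger_gap: 0.502
gripper_force: 0.0
```

Request:
move_arm(commands="0 0 -10 0 0 0 0; 0 0 -30 0 0 0 0; 0 0 -60 0 0 0 0; 0 0 -90 0 0 0 0; 0 0 -110 0 0 0 0")

```text
t: 42.45
tcp_pos: [0.569, -0.1144, 0.1794]
tool_rot: [0.76, -0.097, 0.637, 0.081]
force: [-0.5, 0.3, -0.3]
finger_gap: 0.502
gripper_force: 0.0
```

```bash
python3 log.py
python3 - <<'E'
from path import *
q=cur()
E_=np.array([.555,-.2525,0]); yaw=np.radians(-4); h=np.array([np.cos(yaw),np.sin(yaw),0]); g=E_-.063*h
T=frame([0,0,-1],x=h)
a=near(g+[0,0,.20],T,np.array([-.6,.5,1.7,0,.9,1.])); b=near(g+[0,0,.002],T,a)
c=near(*hang(0,-.20,.34,30,np.array([.065,0,-.005])),np.array([-.8,.3,2.3,2.5,.6,-1.3]))
print(q.round(2),a.round(2),b.round(2),c.round(2))
# tilt tool back first: rise + pitch
r=near(*hang(1,-.20,.34,30,np.array([.065,0,-.005])),q); print(r.round(2))
off=np.array([.065,0,-.005])
for A,B in((q,r),(r,a),(a,c)):
  for t in np.linspace(0,1,7):
    qq=A+(B-A)*t; p,E=fk(qq); print(p.round(3),"eye",(p+E.apply(off)).round(3),"pan",(p+E.apply([-.128,0,-.005])).round(3))
  print()
b=snapshot("side");cv2.imwrite("pics/s6.png",b["image"][:,:,::-1])
E
```

```text
42.45 q [-0.537  1.076  2.443  2.857  1.757 -1.674] p [ 0.569  -0.1144  0.1794] R [[0.169, -0.251, 0.953], [-0.046, -0.968, -0.247], [0.984, -0.002, -0.175]] F [-0.5  0.3 -0.3] 0.0 0.502
[-0.54  1.08  2.44  2.86  1.76 -1.67] [-0.67  0.47  1.65  0.    1.02  0.97] [-0.67  0.79  1.76 -0.    0.59  0.97] [-0.92  0.33  2.34  2.19  0.72 -1.13]
[-0.55  0.32  2.36  2.7   0.62 -1.35]
[ 0.569 -0.114  0.179] eye [ 0.575 -0.116  0.244] pan [ 0.543 -0.107  0.054]
[ 0.575 -0.109  0.195] eye [ 0.584 -0.112  0.259] pan [ 0.542 -0.098  0.071]
[ 0.576 -0.104  0.211] eye [ 0.589 -0.109  0.275] pan [ 0.537 -0.091  0.09 ]
[ 0.572 -0.1    0.228] eye [ 0.588 -0.106  0.29 ] pan [ 0.525 -0.086  0.109]
[ 0.562 -0.099  0.245] eye [ 0.582 -0.105  0.306] pan [ 0.509 -0.084  0.129]
[ 0.547 -0.1    0.263] eye [ 0.571 -0.107  0.323] pan [ 0.487 -0.084  0.151]
[ 0.526 -0.103  0.281] eye [ 0.553 -0.11   0.34 ] pan [ 0.46  -0.086  0.173]

[ 0.526 -0.103  0.281] eye [ 0.553 -0.11   0.34 ] pan [ 0.46  -0.086  0.173]
[ 0.584 -0.066  0.299] eye [ 0.609 -0.075  0.359] pan [ 0.522 -0.051  0.188]
[ 0.607 -0.034  0.295] eye [ 
[... 195 characters left out ...]
0.168]
[ 0.532 -0.132  0.201] eye [ 0.594 -0.131  0.222] pan [ 0.407 -0.138  0.174]
[ 0.492 -0.248  0.2  ] eye [ 0.557 -0.253  0.205] pan [ 0.364 -0.239  0.205]

[ 0.492 -0.248  0.2  ] eye [ 0.557 -0.253  0.205] pan [ 0.364 -0.239  0.205]
[ 0.505 -0.174  0.195] eye [ 0.568 -0.175  0.212] pan [ 0.379 -0.175  0.176]
[ 0.527 -0.127  0.212] eye [ 0.584 -0.13   0.244] pan [ 0.409 -0.127  0.162]
[ 0.548 -0.113  0.239] eye [ 0.595 -0.119  0.284] pan [ 0.446 -0.106  0.162]
[ 0.555 -0.129  0.265] eye [ 0.592 -0.138  0.318] pan [ 0.472 -0.115  0.169]
[ 0.541 -0.167  0.28 ] eye [ 0.57  -0.175  0.338] pan [ 0.471 -0.15   0.174]
[ 0.498 -0.21   0.281] eye [ 0.526 -0.217  0.34 ] pan [ 0.432 -0.193  0.173]
```

View pics/s6.png

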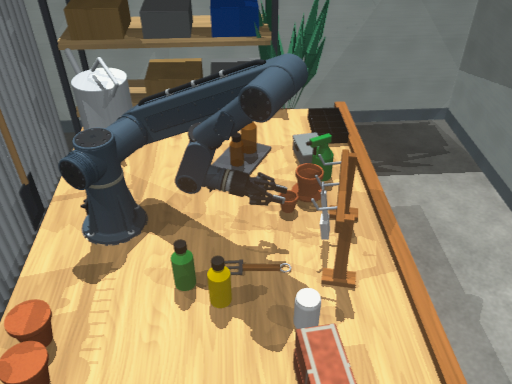

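The scoop hangs on peg 1 at (325,215), and the fork is still at its place with its eye at about (287,267). Next, the fork.

Run:
```python
from path import *
q=cur()
h=np.array([np.cos(-.07),np.sin(-.07),0]); g=np.array([.555,-.2525,0])-.063*h
a=near(g+[0,0,.20],frame([0,0,-1],x=h),np.array([-.6,.5,1.7,0,.9,1.]))
r=near(*hang(1,-.20,.34,30,np.array([.065,0,-.005])),q)
plan([r,a])
```

```text
CALL 0 14 -6 2 1.6 -2.7 0.8; 27 -11 -0 2.9 -5.4 1.3; 41 -14 -6 3.5 -8.3 1.4; 54 -14 -14 3.6 -11.3 1.3; 67 -12 -27 3.1 -14.2 0.9
CALL 1 9 4 -19 -1.3 -2.9 -0.2; 16 10 -41 -3.3 -5.7 -0.4; 33 -8 -24 1.9 -4.1 -0.1; 46 -27 -10 7.2 -3.4 0.2; 53 -44 0 12.4 -3.8 0.4
CALL 2 3 -13 11 5 -1.4 0; 2 -24 18 9.5 -3.8 0.1; -4 -32 24 13.4 -7.2 0.1; -14 -35 26 16.5 -11.4 0; -27 -33 26 18.7 -16.4 -0
CALL 3 -16 8 -0 1.2 -5.6 0.7; -33 21 -4 1.2 -11.6 1.5; -51 40 -12 0.1 -17.8 2.6; -69 63 -24 -2.4 -24.1 3.9; -84 92 -41 -6.1 -30.3 5.3
CALL 4 -18 36 -9 -4.7 -5.7 2.5; -35 76 -25 -10.5 -11 5.4; -49 118 -46 -17.3 -15.5 8.6; -49 118 -46 -17.3 -15.5 8.6; -49 118 -46 -17.3 -15.5 8.6
q end [-0.67  0.47  1.65  0.    1.02  0.97] wz [[0.29, -0.05, 0.37], [0.32, -0.08, 0.43], [0.4, -0.14, 0.45], [0.46, -0.21, 0.48], [0.49, -0.25, 0.5]]
```

Request:
move_arm(commands="14 -6 2 1.6 -2.7 0.8 0.2; 27 -11 0 2.9 -5.4 1.3 0.2; 41 -14 -6 3.5 -8.3 1.4 0.2; 54 -14 -14 3.6 -11.3 1.3 0.2; 67 -12 -27 3.1 -14.2 0.9 0.2")

```text
t: 43.12
tcp_pos: [0.5584, -0.0989, 0.2517]
tool_rot: [0.834, -0.094, 0.542, 0.043]
force: [0.8, 0.4, -0.4]
finger_gap: 0.599
gripper_force: 0.0
```

Request:
move_arm(commands="9 4 -19 -1.3 -2.9 -0.2 0.2; 16 10 -41 -3.3 -5.7 -0.4 0.2; 33 -8 -24 1.9 -4.1 -0.1 0.2; 46 -27 -10 7.2 -3.4 0.2 0.2; 53 -44 0 12.4 -3.8 0.4 0.2")

```text
t: 43.75
tcp_pos: [0.5887, -0.0609, 0.3014]
tool_rot: [0.851, -0.039, 0.521, -0.054]
force: [-0.1, 0.8, -0.0]
finger_gap: 0.6
gripper_force: 0.0
```

Request:
move_arm(commands="3 -13 11 5 -1.4 0 0.2; 2 -24 18 9.5 -3.8 0.1 0.2; -4 -32 24 13.4 -7.2 0.1 0.2; -14 -35 26 16.5 -11.4 0 0.2; -27 -33 26 18.7 -16.4 0 0.2")

```text
t: 44.38
tcp_pos: [0.5992, -0.0241, 0.2691]
tool_rot: [0.897, 0.054, 0.393, -0.195]
force: [0.7, 0.2, 0.2]
finger_gap: 0.599
gripper_force: 0.0
```

Request:
move_arm(commands="-16 8 0 1.2 -5.6 0.7 0.2; -33 21 -4 1.2 -11.6 1.5 0.2; -51 40 -12 0.1 -17.8 2.6 0.2; -69 63 -24 -2.4 -24.1 3.9 0.2; -84 92 -41 -6.1 -30.3 5.3 0.2")

```text
t: 45.0
tcp_pos: [0.5362, -0.1204, 0.2047]
tool_rot: [0.979, 0.04, 0.138, -0.144]
force: [-0.3, 0.2, 0.3]
finger_gap: 0.603
gripper_force: 0.0
```

Request:
move_arm(commands="-18 36 -9 -4.7 -5.7 2.5 0.2; -35 76 -25 -10.5 -11 5.4 0.2; -49 118 -46 -17.3 -15.5 8.6 0.2; -49 118 -46 -17.3 -15.5 8.6 0.2; -49 118 -46 -17.3 -15.5 8.6 0.2")

```text
t: 45.62
tcp_pos: [0.4917, -0.2468, 0.2007]
tool_rot: [0.999, -0.035, 0.0, -0.001]
force: [0.1, -0.3, 0.1]
finger_gap: 0.599
gripper_force: 0.0
```

```bash
python3 log.py
python3 - <<'E'
from path import *; from go import delta
h=np.array([np.cos(-.07),np.sin(-.07),0]); g=np.array([.555,-.2525,0])-.063*h
delta(g+[0,0,.002],frame([0,0,-1],x=h))
# fork check in side image: brown handle + bright eye
b=snapshot("side");im=b["image"].astype(int)
print("exp eye",proj(b,(.555,-.2525,.008)),"handle",proj(b,np.array([.555,-.2525,.014])-.078*h))
m=(im.min(2)>150)&(im.max(2)-im.min(2)<30); m[:255]=0;m[280:]=0;m[:,:270]=0;m[:,300:]=0
p=np.argwhere(m); print(len(p),p.mean(0)[::-1],p.min(0)[::-1],p.max(0)[::-1])
hs=cv2.cvtColor(b["image"],cv2.COLOR_RGB2HSV); print(im[268,258],im[262,258])
mm=(im[:,:,0]>90)&(im[:,:,0]<190)&(im[:,:,2]<85)&(im[:,:,0]-im[:,:,2]>70); mm[:258]=0;mm[280:]=0;mm[:,:243]=0;mm[:,282:]=0
p=np.argwhere(mm)[:,::-1]; W=np.array([onz(b,*u,.012)[:2] for u in p]); c=W.mean(0); v=np.linalg.svd(W-c)[2][0]; print(len(p),c,np.degrees(np.arctan2(v[1],v[0])))
E
```

```text
45.62 q [-0.669  0.467  1.654  0.002  1.022  0.97 ] p [ 0.4917 -0.2468  0.2007] R [[0.998, -0.069, 0.001], [-0.069, -0.998, 0.002], [0.0, -0.002, -1.0]] F [ 0.1 -0.3  0.1] 0.0 0.599
shift [  0.4   1.7 198.7] turn [-0.1 -0.   0. ] | rows needed 3.2
exp eye [285.2146851  267.46878986] handle [259.82947118 266.20982185]
22 [285.04545455 267.45454545] [280 263] [290 271]
[111  78  45] [242 223 147]
186 [ 0.4829071  -0.24870884] -7.84566918268475
```

Request:
move_arm(commands="0 0 50 0 0 0 0.2; 0 1 100 0 0 0 0.2; 0 2 150 0 0 0 0.2; 0 2 190 0 0 0 0.2; 0 2 195 0 0 0 0.2")

```text
t: 46.3
tcp_pos: [0.4897, -0.2478, 0.0033]
tool_rot: [0.999, -0.035, -0.003, -0.002]
force: [-0.3, -0.5, -0.4]
finger_gap: 0.599
gripper_force: 0.0
```

Request:
move_arm(commands="0 0 3 0 0 0 0.2; 0 0 5 0 0 0 0.2; 0 0 5 0 0 0 0.2; 0 0 5 0 0 0 0; 0 0 5 0 0 0 0")

```text
t: 46.92
tcp_pos: [0.4919, -0.2501, 0.0013]
tool_rot: [0.999, -0.035, 0.0, 0.0]
force: [1.1, 0.4, -0.8]
finger_gap: 0.498
gripper_force: 0.0
```

```bash
python3 log.py
```

```text
46.92 q [-0.673  0.792  1.763  0.     0.586  0.967] p [ 0.4919 -0.2501  0.0013] R [[0.998, -0.07, 0.001], [-0.07, -0.998, -0.0], [0.001, 0.0, -1.0]] F [ 1.1  0.4 -0.8] 0.0 0.498
```

Request:
move_arm(commands="0 -1 0 0 0 0 -0.3; 0 -1 0 0 0 0 -1; 0 -1 0 0 0 0 -1; 0 -1 0 0 0 0 -1; 0 -1 0 0 0 0 -1", grip_force=70)

```text
t: 47.55
tcp_pos: [0.4919, -0.2489, 0.0011]
tool_rot: [0.999, -0.035, 0.0, -0.0]
force: [0.2, 1.0, 5.5]
finger_gap: 0.192
gripper_force: 70.0
```

```bash
python3 log.py
python3 - <<'E'
from path import *
q=cur(); p,T=fk(q); off=np.array([.064,0,-.006])
l=near(p+[0,0,.245],T,q); c=near(*hang(0,-.20,.34,30,off),np.array([-.9,.33,2.34,2.2,.7,-1.13]))
print(c.round(2))
for t in np.linspace(0,1,7):
    qq=l+(c-l)*t; p,E=fk(qq); print(p.round(3),"eye",(p+E.apply(off)).round(3),"pan",(p+E.apply([-.128,0,-.005])).round(3))
plan([l,c,near(*hang(0,-.125,.300,30,off),c)])
E
```

```text
47.55 q [-6.710e-01  7.920e-01  1.764e+00  1.000e-03  5.860e-01  9.690e-01] p [ 0.4919 -0.2489  0.0011] R [[0.998, -0.07, 0.0], [-0.07, -0.998, 0.0], [0.0, -0.0, -1.0]] F [0.2 1.  5.5] 70.0265622138977 0.192
[-0.92  0.33  2.34  2.19  0.71 -1.13]
[ 0.492 -0.249  0.246] eye [ 0.556 -0.253  0.252] pan [ 0.364 -0.24   0.251]
[ 0.51  -0.172  0.232] eye [ 0.572 -0.172  0.251] pan [ 0.384 -0.177  0.21 ]
[ 0.535 -0.123  0.243] eye [ 0.59  -0.125  0.277] pan [ 0.419 -0.127  0.189]
[ 0.557 -0.11   0.265] eye [ 0.601 -0.115  0.312] pan [ 0.458 -0.106  0.184]
[ 0.564 -0.128  0.284] eye [ 0.597 -0.136  0.339] pan [ 0.484 -0.116  0.185]
[ 0.547 -0.167  0.291] eye [ 0.573 -0.175  0.349] pan [ 0.479 -0.152  0.183]
[ 0.5   -0.21   0.282] eye [ 0.526 -0.217  0.34 ] pan [ 0.433 -0.193  0.173]
CALL 0 7 5 -46 0 0 -0; 11 8 -94 0 0 -0; 11 8 -144 0 0 -0; 8 5 -194 0 0 -0; 0 -0 -245 -0 0 0
CALL 1 4 -39 10 7.2 4.6 -3.7; 11 -73 14 13.3 10.3 -6.5; 21 -101 12 18 16.7 -8.6; 31 -123 6 21.3 23.5 -9.8; 41 -137 -3 23.1 30.6 -10.1
CALL 2 14 -7 -1 -0.2 6.8 -0.9; 26 -7 -6 -1.9 13.2 -1.5; 34 -2 -15 -4.9 18.9 -1.5; 37 8 -26 -9.1 23.6 -1.2; 34 22 -39 -14.3 27.2 -0.3
CALL 3 -4 19 -13 -5.9 2.2 0.1; -14 39 -30 -12.3 3.1 0.3; -31 58 -51 -18.8 2.6 0.7; -25 74 -13 -18.9 2.7 0.7; -24 86 29 -18.8 2.6 0.7
CALL 4 0 0 0 0 0 0; 0 0 0 0 0 0; 0 0 0 0 0 0; 0 0 0 0 0 0; 0 0 0 0 0 0
q end [-0.78  0.49  2.2   2.38  0.68 -1.22] wz [[0.49, -0.25, 0.54], [0.4, -0.23, 0.48], [0.3, -0.18, 0.44], [0.32, -0.16, 0.39], [0.32, -0.16, 0.39]]
```

Request:
move_arm(commands="0 0 -50 0 0 0 -1; 0 0 -100 0 0 0 -1; 0 0 -150 0 0 0 -1; 0 0 -200 0 0 0 -1; 0 0 -245 0 0 0 -1")

```text
t: 48.18
tcp_pos: [0.4914, -0.2489, 0.247]
tool_rot: [0.999, -0.035, -0.0, -0.0]
force: [1.3, 0.0, -2.2]
finger_gap: 0.191
gripper_force: 69.2
```

Request:
move_arm(commands="4 -39 10 7.2 4.6 -3.7 -1; 11 -73 14 13.3 10.3 -6.5 -1; 21 -101 12 18 16.7 -8.6 -1; 31 -123 6 21.3 23.5 -9.8 -1; 41 -137 -3 23.1 30.6 -10.1 -1")

```text
t: 48.8
tcp_pos: [0.542, -0.1146, 0.2482]
tool_rot: [0.943, 0.053, 0.27, -0.189]
force: [-0.4, 0.3, -0.8]
finger_gap: 0.189
gripper_force: 69.2
```

Request:
move_arm(commands="14 -7 -1 -0.2 6.8 -0.9 -1; 26 -7 -6 -1.9 13.2 -1.5 -1; 34 -2 -15 -4.9 18.9 -1.5 -1; 37 8 -26 -9.1 23.6 -1.2 -1; 34 22 -39 -14.3 27.2 -0.3 -1")

```text
t: 49.42
tcp_pos: [0.5559, -0.1511, 0.2893]
tool_rot: [0.87, -0.024, 0.487, -0.076]
force: [1.5, -0.5, -0.5]
finger_gap: 0.19
gripper_force: 69.3
```

Request:
move_arm(commands="-4 19 -13 -5.9 2.2 0.1 -1; -14 39 -30 -12.3 3.1 0.3 -1; -31 58 -51 -18.8 2.6 0.7 -1; -25 74 -13 -18.9 2.7 0.7 -1; -24 86 29 -18.8 2.6 0.7 -1")

```text
t: 50.05
tcp_pos: [0.5719, -0.2303, 0.2407]
tool_rot: [0.859, -0.11, 0.495, 0.064]
force: [-0.1, -1.4, -0.5]
finger_gap: 0.192
gripper_force: 69.3
```

```bash
python3 log.py
python3 - <<'E'
from path import *; from go import delta
off=np.array([.064,0,-.006]); 
delta(*hang(0,-.125,.300,30,off))
E
```

```text
50.05 q [-0.783  0.494  2.199  2.381  0.682 -1.219] p [ 0.5719 -0.2303  0.2407] R [[0.485, -0.253, 0.837], [-0.126, -0.967, -0.219], [0.865, 0.001, -0.501]] F [-0.1 -1.4 -0.5] 69.28364753723145 0.192
shift [ 0.8 -1.3 -0.4] turn [ 0.1  0.1 -0. ] | rows needed 0.0
```

Run:
```python
from path import *
s=telemetry.sense(); E=R.from_quat(s["tool_rot"]); off=np.array([.064,0,-.006]); eye=s["tcp_pos"]+E.apply(off)
c={}
for nm in("side","top"):
    v=snapshot(nm); u=proj(v,eye); x,y=u.round().astype(int); im=v["image"].astype(int)[y-9:y+10,x-9:x+10]
    sat=im.max(2)-im.min(2); m=(sat<45)&(im.max(2)>90)
    # ring outline predicted
    th=np.linspace(0,2*np.pi,40); ring=np.array([proj(v,s["tcp_pos"]+E.apply(off+.0165*np.array([np.cos(t),np.sin(t),0]))) for t in th])
    best=[]
    for dx in np.arange(-4,4.1,.5):
        for dy in np.arange(-4,4.1,.5):
            r=(ring+[dx,dy]-[x-9,y-9]).round().astype(int); ok=((r>=0)&(r<19)).all(1); best.append((m[r[ok,1],r[ok,0]].mean(),dx,dy))
    k=max(best)[0]; B=np.array([b[1:] for b in best if b[0]>k-.03]); print(nm,u.round(1),"ring score",round(k,2),"shift",B.mean(0).round(2),B.std(0).round(2))
    for row in m: print("".join(".#"[i] for i in row.astype(int)))
    c[nm]=(v,u+B.mean(0))
P,e=tri(c["top"][0],c["top"][1],c["side"][0],c["side"][1]); rel=P-peg(0,-.1,0); print("eye rail",(rel@XR-.1).round(4),(rel@YR).round(4),P[2].round(4),e,"off",E.inv().apply(P-s["tcp_pos"]).round(4))
```

```text
side [303.7 189.6] ring score 1.0 shift [-1.05 -0.64] [0.4  0.61]
...................
...................
..........##.......
........#####......
.......######......
.......##.###......
......######.......
......##.###.......
.....#######.......
....###.###........
....######.........
....######.........
....####...........
....###............
....##.............
...................
...................
................###
................###
top [333.5 156.5] ring score 1.0 shift [ 0.17 -0.72] [0.33 0.53]
.......#####.......
.......####........
.......####........
.......####........
......######.......
.....########......
....###########....
...####....####....
...###.......##....
...###.......###...
...###.......###...
...#####....###....
....###########....
.......#######.....
.........###.......
...................
...................
...................
...................
eye rail -0.1258 -0.0015 0.3021 0.004456838502179534 off [ 0.0662  0.0002 -0.0083]
```

Run:
```python
from path import *; from go import delta
off=np.array([.065,0,-.0065])
for X_,Z_,pit in((-.110,.284,30),(-.088,.245,30)): delta(*hang(0,X_,Z_,pit,off))
```

```text
shift [-6.1 -0.8 18.6] turn [-0.1  0.1  0.1] | rows needed 0.3
shift [-28.8  -0.8  57.2] turn [-0.1  0.1  0.1] | rows needed 1.0
```

Request:
move_arm(commands="-3 -1 9 0 0 0 -1; -6 -1 19 0 0 0 -1; -14 -1 32 0 0 0 -1; -22 -1 45 0 0 0 -1; -29 -1 57 0 0 0 -1")

```text
t: 50.78
tcp_pos: [0.6058, -0.2374, 0.1871]
tool_rot: [0.859, -0.11, 0.496, 0.063]
force: [0.6, 0.2, -2.1]
finger_gap: 0.189
gripper_force: 69.3
```

Run:
```python
from path import *; from go import delta
off=np.array([.065,0,-.0065]); s=telemetry.sense();eye=s["tcp_pos"]+R.from_quat(s["tool_rot"]).apply(off)
rel=eye-peg(0,-.1,0); print("eye rail",(rel@XR-.1).round(4),(rel@YR).round(4),eye[2].round(4),s["force"])
for X_,Z_,pit in((-.084,.236,20),(-.082,.226,10)): delta(*hang(0,X_,Z_,pit,off))
```

```text
eye rail -0.0903 0.0004 0.2466 [ 0.6032526   0.18808472 -2.11874741]
shift [-3.9  0.3 22. ] turn [ 0. 10.  0.] | rows needed 0.9
shift [-7.6  0.3 39.4] turn [ 0. 20.  0.] | rows needed 1.9
```

Request:
move_arm(commands="-2 0 10 0 5 0 -1; -4 0 20 0 10 0 -1; -6 0 30 0 15 0 -1; -8 0 38 0 20 0 -1; -8 0 38 0 20 0 -1")

```text
t: 51.4
tcp_pos: [0.6358, -0.2462, 0.1625]
tool_rot: [0.757, -0.096, 0.641, 0.083]
force: [6.9, -1.6, 3.7]
finger_gap: 0.195
gripper_force: 68.9
```

Run:
```python
from path import *
off=np.array([.065,0,-.0065]); s=telemetry.sense();E=R.from_quat(s["tool_rot"]);eye=s["tcp_pos"]+E.apply(off)
rel=eye-peg(0,-.1,0); print("eye rail",(rel@XR-.1).round(4),(rel@YR).round(4),eye[2].round(4),s["force"],s["q"].round(2))
v=snapshot("side"); x,y=proj(v,eye).round().astype(int); im=v["image"].astype(int)[y-16:y+14,x-14:x+20]; m=(im.max(2)-im.min(2)<45)&(im.max(2)>90)
print(x,y,proj(v,peg(0,-.1,.267)).round(1),proj(v,peg(0,-.082,.235)).round(1))
for row in m: print("".join(".#"[i] for i in row.astype(int)))
```

```text
eye rail -0.0817 -0.0004 0.2277 [ 6.91883478 -1.55619434  3.66493162] [-0.74  0.98  2.16  2.65  1.4  -1.57]
318 211 [312.  199.4] [317.7 209. ]
...............#####..............
..............######..............
..............######..............
.......###....######..............
.......####...######..............
.......####...######..............
.........###..######..............
........####..######..............
.........###########..............
.........##########...............
..........##########..............
..........#.#######............##.
...........######################.
............#####################.
............##################....
............#######...............
............#######...............
............#######...............
............######................
............#######...............
...........########...............
............#######...............
...........##..####...............
...........##.####................
###...........####................
#######......#####................
...#####.....#####................
......#.....######................
............######................
............######................
```

Same contact signature as with the scoop. Release and back out.

Request:
move_arm(commands="0 0 0 0 0 0 -0.7; 0 0 0 0 0 0 -0.5; 0 0 0 0 0 0 -0.2; 0 0 0 0 0 0 0; 0 0 0 0 0 0 0")

```text
t: 52.08
tcp_pos: [0.6335, -0.2444, 0.1618]
tool_rot: [0.76, -0.097, 0.637, 0.081]
force: [-0.8, 0.1, 0.6]
finger_gap: 0.497
gripper_force: 0.0
```

Request:
move_arm(commands="0 0 -10 0 0 0 0; 0 0 -30 0 0 0 0; 0 0 -60 0 0 0 0; 0 0 -90 0 0 0 0; 0 0 -90 0 0 0 0")

```text
t: 52.7
tcp_pos: [0.5462, -0.2223, 0.177]
tool_rot: [0.761, -0.099, 0.636, 0.081]
force: [0.1, -0.4, -0.5]
finger_gap: 0.503
gripper_force: 0.0
```

```bash
python3 log.py
python3 - <<'E'
from path import *
q=cur(); r=near(*hang(0,-.20,.34,30,np.array([.065,0,-.005])),q); 
S=q.copy(); f=np.array([-1.25,.2,1.9,1.0,1.1,-.3]); print(fk(f)[0],wrist(f)); plan([r,f],settle=0)
E
```

```text
52.7 q [-0.888  1.047  2.403  2.519  1.643 -1.749] p [ 0.5462 -0.2223  0.177 ] R [[0.171, -0.254, 0.952], [-0.048, -0.967, -0.249], [0.984, -0.003, -0.178]] F [ 0.1 -0.4 -0.5] 0.0 0.503
[ 0.45566603 -0.31370204  0.36297108] [ 0.2306255  -0.34206282  0.55423874]
CALL 0 20 -11 -1 3.2 -2.5 1.5; 37 -19 -7 5.3 -5.6 2.1; 52 -22 -16 6.2 -9.1 2.2; 66 -21 -30 5.7 -12.8 1.7; 79 -13 -47 3.7 -16.5 0.8
CALL 1 8 11 -25 -3.7 -3.3 -0.4; 39 21 -19 -0.2 -0.3 -2.2; 63 30 -18 3.4 1.3 -4.2; 80 41 -22 6.8 1.3 -6.1; 88 54 -30 9.8 -0.3 -7.9
CALL 2 -1 14 -15 2.6 -3.1 -1.3; -9 32 -35 4.5 -7.6 -2; -22 52 -62 5.5 -13.4 -2; -22 52 -62 5.5 -13.4 -2; -22 52 -62 5.5 -13.4 -2
q end [-1.25  0.2   1.9   1.    1.1  -0.3 ] wz [[0.26, -0.15, 0.4], [0.25, -0.26, 0.49], [0.23, -0.34, 0.55]]
```

Request:
move_arm(commands="20 -11 -1 3.2 -2.5 1.5 0; 37 -19 -7 5.3 -5.6 2.1 0; 52 -22 -16 6.2 -9.1 2.2 0; 66 -21 -30 5.7 -12.8 1.7 0; 79 -13 -47 3.7 -16.5 0.8 0")

```text
t: 53.32
tcp_pos: [0.5197, -0.2018, 0.2648]
tool_rot: [0.845, -0.092, 0.525, 0.039]
force: [0.5, 0.3, -1.1]
finger_gap: 0.494
gripper_force: 0.0
```

Request:
move_arm(commands="8 11 -25 -3.7 -3.3 -0.4 0; 8 20 -40 -4 -3 -2 0; 8 30 -60 -4 -3 -2 0; 8 30 -60 -4 -3 -2 0; 8 30 -60 -4 -3 -2 0")

```text
t: 53.95
tcp_pos: [0.4648, -0.2223, 0.2967]
tool_rot: [0.858, -0.097, 0.499, 0.074]
force: [0.3, -0.3, -0.0]
finger_gap: 0.5
gripper_force: 0.0
```

Request:
move_arm(commands="0 0 0 0 0 0 0; 0 0 0 0 0 0 0; 0 0 0 0 0 0 0; 0 0 0 0 0 0 0; 0 0 0 0 0 0 0")

```text
t: 54.58
tcp_pos: [0.4644, -0.2221, 0.2964]
tool_rot: [0.858, -0.097, 0.499, 0.074]
force: [-0.3, -0.1, -0.5]
finger_gap: 0.499
gripper_force: 0.0
```

Request:
move_arm(commands="0 0 0 0 0 0 0; 0 0 0 0 0 0 0; 0 0 0 0 0 0 0; 0 0 0 0 0 0 0; 0 0 0 0 0 0 0")

```text
t: 55.2
tcp_pos: [0.4643, -0.2221, 0.2964]
tool_rot: [0.858, -0.097, 0.499, 0.074]
force: [-0.2, 1.3, 0.4]
finger_gap: 0.499
gripper_force: 0.0
```

```bash
python3 log.py
python3 - <<'E'
from h import *
i=[]
from station import snapshot
for k in range(6): i.append(snapshot("side")["image"].astype(int)[120:300,290:370])
print([int((abs(i[k+1]-i[k]).max(2)>25).sum()) for k in range(5)], int((abs(i[5]-i[0]).max(2)>25).sum()))
b=snapshot("side"); cv2.imwrite("pics/end.png",cv2.resize(b["image"][100:310,170:400,::-1],None,fx=2.8,fy=2.8,interpolation=cv2.INTER_CUBIC))
E
```

```text
55.2 q [-1.06   0.268  2.38   2.02   0.766 -1.093] p [ 0.4643 -0.2221  0.2964] R [[0.484, -0.24, 0.842], [-0.092, -0.97, -0.224], [0.87, 0.03, -0.492]] F [-0.2  1.3  0.4] 0.0 0.499
[264, 324, 347, 265, 182] 726
```

View pics/end.png

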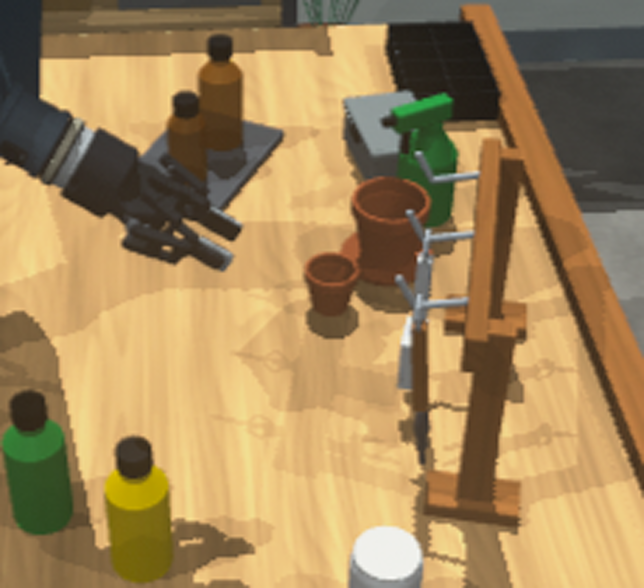

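Both tools hang: scoop at about (415,310) and fork at (420,390). They are still swinging, so I'll wait for them to settle.

Create sw.py:
```python
from h import *
i=[snapshot("side")["image"].astype(int)[120:300,290:370] for k in range(16)]
print(telemetry.sense()["t"],[int((abs(j-i[0]).max(2)>25).sum()) for j in i[1:]])
```

```text
(no output)
```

Request:
move_arm(commands="0 0 0 0 0 0 0; 0 0 0 0 0 0 0; 0 0 0 0 0 0 0; 0 0 0 0 0 0 0; 0 0 0 0 0 0 0")

```text
t: 56.18
tcp_pos: [0.4643, -0.2221, 0.2964]
tool_rot: [0.858, -0.097, 0.499, 0.074]
force: [0.5, -0.2, -1.1]
finger_gap: 0.498
gripper_force: 0.0
```

Request:
move_arm(commands="0 0 0 0 0 0 0; 0 0 0 0 0 0 0; 0 0 0 0 0 0 0; 0 0 0 0 0 0 0; 0 0 0 0 0 0 0")

```text
t: 56.8
tcp_pos: [0.4643, -0.2221, 0.2964]
tool_rot: [0.858, -0.097, 0.499, 0.074]
force: [-0.3, -0.3, 0.7]
finger_gap: 0.5
gripper_force: 0.0
```

Request:
move_arm(commands="0 0 0 0 0 0 0; 0 0 0 0 0 0 0; 0 0 0 0 0 0 0; 0 0 0 0 0 0 0; 0 0 0 0 0 0 0")

```text
t: 57.42
tcp_pos: [0.4643, -0.2221, 0.2964]
tool_rot: [0.858, -0.097, 0.499, 0.074]
force: [-0.6, -0.6, -1.1]
finger_gap: 0.498
gripper_force: 0.0
```

Request:
move_arm(commands="0 0 0 0 0 0 0; 0 0 0 0 0 0 0; 0 0 0 0 0 0 0; 0 0 0 0 0 0 0; 0 0 0 0 0 0 0")

```text
t: 58.05
tcp_pos: [0.4643, -0.2221, 0.2964]
tool_rot: [0.858, -0.097, 0.499, 0.074]
force: [-0.6, -0.4, -0.1]
finger_gap: 0.498
gripper_force: 0.0
```

Request:
move_arm(commands="0 0 0 0 0 0 0; 0 0 0 0 0 0 0; 0 0 0 0 0 0 0; 0 0 0 0 0 0 0; 0 0 0 0 0 0 0")

```text
t: 58.68
tcp_pos: [0.4643, -0.2221, 0.2964]
tool_rot: [0.858, -0.097, 0.499, 0.074]
force: [0.1, -0.0, -0.9]
finger_gap: 0.497
gripper_force: 0.0
```

Request:
move_arm(commands="0 0 0 0 0 0 0; 0 0 0 0 0 0 0; 0 0 0 0 0 0 0; 0 0 0 0 0 0 0; 0 0 0 0 0 0 0")

```text
t: 59.3
tcp_pos: [0.4643, -0.2221, 0.2964]
tool_rot: [0.858, -0.097, 0.499, 0.074]
force: [-0.3, -0.3, 0.2]
finger_gap: 0.503
gripper_force: 0.0
```

```bash
python3 sw.py
```

```text
60.1 [28, 66, 44, 23, 17, 71, 129, 166, 182, 174, 161, 132, 116, 80, 58]
```

Decaying; wait longer.

Request:
move_arm(commands="0 0 0 0 0 0 0; 0 0 0 0 0 0 0; 0 0 0 0 0 0 0; 0 0 0 0 0 0 0; 0 0 0 0 0 0 0")

```text
t: 60.72
tcp_pos: [0.4643, -0.2221, 0.2964]
tool_rot: [0.858, -0.097, 0.499, 0.074]
force: [0.1, -0.0, -0.2]
finger_gap: 0.501
gripper_force: 0.0
```

Request:
move_arm(commands="0 0 0 0 0 0 0; 0 0 0 0 0 0 0; 0 0 0 0 0 0 0; 0 0 0 0 0 0 0; 0 0 0 0 0 0 0")

```text
t: 61.35
tcp_pos: [0.4644, -0.2221, 0.2964]
tool_rot: [0.858, -0.097, 0.499, 0.074]
force: [0.4, -0.7, 0.1]
finger_gap: 0.498
gripper_force: 0.0
```

Request:
move_arm(commands="0 0 0 0 0 0 0; 0 0 0 0 0 0 0; 0 0 0 0 0 0 0; 0 0 0 0 0 0 0; 0 0 0 0 0 0 0")

```text
t: 61.98
tcp_pos: [0.4643, -0.2221, 0.2964]
tool_rot: [0.858, -0.097, 0.499, 0.074]
force: [0.4, 0.2, 0.1]
finger_gap: 0.499
gripper_force: 0.0
```

Request:
move_arm(commands="0 0 0 0 0 0 0; 0 0 0 0 0 0 0; 0 0 0 0 0 0 0; 0 0 0 0 0 0 0; 0 0 0 0 0 0 0")

```text
t: 62.6
tcp_pos: [0.4644, -0.2221, 0.2964]
tool_rot: [0.858, -0.097, 0.499, 0.074]
force: [0.1, 0.6, 0.2]
finger_gap: 0.507
gripper_force: 0.0
```

Request:
move_arm(commands="0 0 0 0 0 0 0; 0 0 0 0 0 0 0; 0 0 0 0 0 0 0; 0 0 0 0 0 0 0; 0 0 0 0 0 0 0")

```text
t: 63.22
tcp_pos: [0.4643, -0.2221, 0.2964]
tool_rot: [0.858, -0.097, 0.499, 0.074]
force: [-0.7, 1.0, -0.6]
finger_gap: 0.503
gripper_force: 0.0
```

Request:
move_arm(commands="0 0 0 0 0 0 0; 0 0 0 0 0 0 0; 0 0 0 0 0 0 0; 0 0 0 0 0 0 0; 0 0 0 0 0 0 0")

```text
t: 63.85
tcp_pos: [0.4643, -0.2221, 0.2964]
tool_rot: [0.858, -0.097, 0.499, 0.074]
force: [0.3, -0.4, 0.6]
finger_gap: 0.498
gripper_force: 0.0
```

Request:
move_arm(commands="0 0 0 0 0 0 0; 0 0 0 0 0 0 0; 0 0 0 0 0 0 0; 0 0 0 0 0 0 0; 0 0 0 0 0 0 0")

```text
t: 64.47
tcp_pos: [0.4644, -0.2221, 0.2964]
tool_rot: [0.858, -0.097, 0.499, 0.074]
force: [-0.7, -0.3, 0.5]
finger_gap: 0.501
gripper_force: 0.0
```

Request:
move_arm(commands="0 0 0 0 0 0 0; 0 0 0 0 0 0 0; 0 0 0 0 0 0 0; 0 0 0 0 0 0 0; 0 0 0 0 0 0 0")

```text
t: 65.1
tcp_pos: [0.4643, -0.2221, 0.2964]
tool_rot: [0.858, -0.097, 0.499, 0.074]
force: [-0.1, -0.2, 0.9]
finger_gap: 0.498
gripper_force: 0.0
```

Request:
move_arm(commands="0 0 0 0 0 0 0; 0 0 0 0 0 0 0; 0 0 0 0 0 0 0; 0 0 0 0 0 0 0; 0 0 0 0 0 0 0")

```text
t: 65.72
tcp_pos: [0.4644, -0.2221, 0.2964]
tool_rot: [0.858, -0.097, 0.499, 0.074]
force: [-0.0, 0.2, 0.1]
finger_gap: 0.497
gripper_force: 0.0
```

Request:
move_arm(commands="0 0 0 0 0 0 0; 0 0 0 0 0 0 0; 0 0 0 0 0 0 0; 0 0 0 0 0 0 0; 0 0 0 0 0 0 0")

```text
t: 66.35
tcp_pos: [0.4644, -0.2221, 0.2964]
tool_rot: [0.858, -0.097, 0.499, 0.074]
force: [0.0, -0.1, -0.9]
finger_gap: 0.5
gripper_force: 0.0
```

Request:
move_arm(commands="0 0 0 0 0 0 0; 0 0 0 0 0 0 0; 0 0 0 0 0 0 0; 0 0 0 0 0 0 0; 0 0 0 0 0 0 0")

```text
t: 66.97
tcp_pos: [0.4643, -0.2221, 0.2964]
tool_rot: [0.858, -0.097, 0.499, 0.074]
force: [0.4, 0.5, -0.3]
finger_gap: 0.496
gripper_force: 0.0
```

Request:
move_arm(commands="0 0 0 0 0 0 0; 0 0 0 0 0 0 0; 0 0 0 0 0 0 0; 0 0 0 0 0 0 0; 0 0 0 0 0 0 0")

```text
t: 67.6
tcp_pos: [0.4643, -0.2221, 0.2964]
tool_rot: [0.858, -0.097, 0.499, 0.074]
force: [0.2, -0.7, 0.1]
finger_gap: 0.5
gripper_force: 0.0
```

```bash
python3 sw.py
```

```text
68.4 [0, 0, 0, 0, 0, 0, 0, 0, 0, 0, 0, 0, 0, 0, 0]
```

Request:
move_arm(commands="0 0 0 0 0 0 0; 0 0 0 0 0 0 0; 0 0 0 0 0 0 0; 0 0 0 0 0 0 0; 0 0 0 0 0 0 0")

```text
t: 69.03
tcp_pos: [0.4643, -0.2221, 0.2964]
tool_rot: [0.858, -0.097, 0.499, 0.074]
force: [0.9, 0.7, -0.9]
finger_gap: 0.495
gripper_force: 0.0
```

Request:
move_arm(commands="0 0 0 0 0 0 0; 0 0 0 0 0 0 0; 0 0 0 0 0 0 0; 0 0 0 0 0 0 0; 0 0 0 0 0 0 0")

```text
t: 69.65
tcp_pos: [0.4643, -0.2221, 0.2964]
tool_rot: [0.858, -0.097, 0.499, 0.074]
force: [-1.1, -0.8, 0.5]
finger_gap: 0.501
gripper_force: 0.0
```

Request:
move_arm(commands="0 0 0 0 0 0 0; 0 0 0 0 0 0 0; 0 0 0 0 0 0 0; 0 0 0 0 0 0 0; 0 0 0 0 0 0 0")

```text
t: 70.28
tcp_pos: [0.4643, -0.2221, 0.2964]
tool_rot: [0.858, -0.097, 0.499, 0.074]
force: [0.3, 0.3, 0.5]
finger_gap: 0.502
gripper_force: 0.0
```

Request:
move_arm(commands="0 0 0 0 0 0 0; 0 0 0 0 0 0 0; 0 0 0 0 0 0 0; 0 0 0 0 0 0 0; 0 0 0 0 0 0 0")

```text
t: 70.9
tcp_pos: [0.4643, -0.2221, 0.2964]
tool_rot: [0.858, -0.097, 0.499, 0.074]
force: [-1.1, -0.7, 1.0]
finger_gap: 0.502
gripper_force: 0.0
```

Request:
move_arm(commands="0 0 0 0 0 0 0; 0 0 0 0 0 0 0; 0 0 0 0 0 0 0; 0 0 0 0 0 0 0; 0 0 0 0 0 0 0")

```text
t: 71.53
tcp_pos: [0.4644, -0.2221, 0.2964]
tool_rot: [0.858, -0.097, 0.499, 0.074]
force: [-0.1, -0.6, -0.5]
finger_gap: 0.5
gripper_force: 0.0
```

```bash
sed -i 's/>25/>4/' sw.py; python3 sw.py; python3 -c "
from station import ticket
print(ticket.sign_off())"
```

```text
72.325 [0, 1, 0, 0, 0, 0, 0, 1, 0, 1, 0, 0, 0, 0, 0]
the job is handed in; nothing more can be done
None
```

I handed the job in at 72 s: both bottles were inverted for about two seconds (tall first) and stand on the slate, and the scoop and fork hang still on pegs 1 and 0; no dibber was there.

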